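# Unload the wedged gluing press and cull the spoilt blanks

## Robot

A 6-joint arm with a two-finger parallel gripper is mounted at the origin on the work surface. World frame = base frame: x ahead of the robot, y to its left, z up, the work surface at z = 0. Lengths are in m, angles in rad, forces in N, time in s.
With the tool pointing down it reaches from about 0.375 to 0.975 m from the base axis. Payload 3.8 kg.
Tool frame: the origin (TCP) lies at the very end of the fingers, on their centre line; the grasp point (between the pads) lies behind it (bot.tcp_to_grasp is the y of the grasp point in the tool frame, in m); y points along the fingers, z is the direction in which the jaws open and shut, and the axes are right-handed (so a half turn about y gives the same grasp; the last joint's range is limited). The gripper opens to 85 mm and grips with 20 to 120 N. Pads are 22 mm wide; open, the fingers measure 114 mm over their backs; the gripper's body (76 mm by 85 mm) begins 54 mm behind the grasp point. The pads swing forward as they close: fully open they stand 13 mm farther back than shut.
Start: joints at [1.162, 0.264, 1.604, -0, 1.274, -0.037], TCP at [0.245, 0.629, 0.231] pointing down, gripper open.
Joint ranges: [-2.63, 2.63], [-0.94, 2.18], [0.31, 2.57], [-1.31, 4.45], [0, 2.66], [-2.55, 2.55]. Speed limits (rad/s): [2.57, 2.57, 3.14, 3.14, 3.14, 3.14].

## Interface

Orientations are given as a rotation vector (axis times angle).
In Python, from workcell import bot, optics, workorder gives the robot as it stands.
- The arm moves only by the shell command python3 -m handwheel 'ROWS' [FORCE]. ROWS is JSON, a list of rows, each a list of 7 numbers: the shift along the tool's x, y, z in m, then the turn, a rotation vector about the tool's x, y, z in rad, then the opening, from 0 (shut) to 1 (fully open). A call has 1 to 8 rows; each row shifts and turns the commanded pose from where the row before left it, along the tool's axes as they then stand; what a row does not reach is not made up. A row lasts 1/8 s, in which the tool goes at most 62.5 mm and 10.7 degrees, less where a joint would pass 70% of its speed; a pose out of reach is approached as far as the arm can. A call with a gripper value outside its range is refused whole. The fingers move at their own pace and stop on an object; FORCE is the grip in N (left out, the last holds). Time passes only in rows, so rows that do not move let the fingers close. It gives the time, the measured TCP pose, the force and the opening at its end, in the units of the state.
- bot.read_state(): the state, without advancing time (a new reading comes with each control period).
- optics.read_camera(name): name is "side" or "top" or "wrist"; returns a dict with "image" (384x512x3 uint8, red, green, blue), "z_map" (384x512 float32, m along the optical axis (not along the pixel's ray), 0 where there is no reading), "mtx" (3x3 intrinsics, pixels), "world_from_camera" (4x4, takes a point from camera to world coordinates); the wrist camera has in their place "hand_eye" (4x4, takes a point from camera to tool coordinates, whose origin is the TCP and whose axes are the tool frame's). Camera axes: x right, y down, z forward; pixel columns grow to the right and rows downward; lengths in m; the calibration is good to about 2 mm. A picture is of the moment at which its call begins: read the wrist's pose just before it.
- workorder.finish_job(): hands the job in, once; it reports no verdict.
The state is a dict: "time": time; "q": joint angles; "joint_vel": joint speeds; "joint_torque": joint torques, N m; "tool_pos": TCP position; "tcp_rot": TCP orientation; "wrist_force": force on the tool from outside, world axes, zero at the start; "torque": the same for the moment, N m; "width": opening from 0.0 (shut) to 1.0 (fully open).
Only numpy, scipy, OpenCV 4.12 (cv2) and the standard library are available. Lean on these libraries where they do the work, as an engineer would, in place of code of your own. Each camera call takes 0.05 s, during which the arm holds its last target.

## Task

The glue has set: unload the gluing press. First draw all three hardwood wedges up out of the gap at the front of the press and put them in the small dark steel box; only then lift out the laminated blanks, putting the sound ones in the shallow grey tray and the spoilt ones (layers slipped sideways, or a top corner broken away) in the deep plywood scrap box. Do not disturb the small hand plane or tip over the glue bottle.

Things in the scene. Friction and masses are not known exactly. Their poses are not given: they have to be found in the camera images.
- press_top (a point): Gluing press: wooden fixture fixed to the bench, 190 (x) by 370 mm (y), 80 mm high. The point is the centre of its outline, level with its tops; x points from the front (wedge side) to the rear, y along the press. In x, mm: front bulkhead -79 to -53, wedge gap to -30, jaw -30 to 0, blanks 0 to 30, pad 30 to 42, rear bulkhead 50 to 75. The slots are 65 mm deep, over a 15 mm base.
- wedge_gap (a point): Centre of the mouth of the press's wedge gap, between front bulkhead and jaw, 80 mm above the bench; axes as the press. The gap is 23 mm wide here and narrows by 4 degrees downwards. Springs squeeze the wedges: pull straight up; the first ones need some 5 N, the last one, which bears the whole squeeze, up to about 20 N, and it is loose after 10 mm.
- blank_row (a point): Middle of the mouth of the press's blank slot (30 mm wide), 80 mm above the bench; axes as the press. Blanks stand here in a row along y, at about -120, -60, 0, 60 and 120 mm, in any order, some places empty. A sprung cork-faced pad squeezes them (13 N in all) until all the wedges are out; then the jaw slides up to 6 mm to the front and they stand loose.
- wedge1_c (a point): Tapered wedge of dark hardwood, 105 mm long (z, thick end up), 40 mm wide (y), 26 mm thick at the head and 19 mm at the foot (x). The point is its centre, half-way up. 0.07 kg. At the start it stands jammed in the press's wedge gap, at about -105, 0 or 105 mm along it, with its head 45 mm above the jaws; the 40 mm width runs along the press's y.
- wedge2_c (a point): Tapered wedge of dark hardwood, 105 mm long (z, thick end up), 40 mm wide (y), 26 mm thick at the head and 19 mm at the foot (x). The point is its centre, half-way up. 0.07 kg. At the start it stands jammed in the press's wedge gap, at about -105, 0 or 105 mm along it, with its head 45 mm above the jaws; the 40 mm width runs along the press's y.
- wedge3_c (a point): Tapered wedge of dark hardwood, 105 mm long (z, thick end up), 40 mm wide (y), 26 mm thick at the head and 19 mm at the foot (x). The point is its centre, half-way up. 0.07 kg. At the start it stands jammed in the press's wedge gap, at about -105, 0 or 105 mm along it, with its head 45 mm above the jaws; the 40 mm width runs along the press's y.
- blank1_c (a point): Sound laminated blank: a plain straight block. Two glued layers, each 15 mm thick (x), 110 mm tall (z), 30 mm thick (x), 42 mm wide (y). The point is its centre, 55 mm above the foot; axes as the press at the start. 0.1 kg. Stands in the press, top 45 mm above the jaws; may be absent.
- blank2_c (a point): Sound laminated blank: a plain straight block. Two glued layers, each 15 mm thick (x), 110 mm tall (z), 30 mm thick (x), 42 mm wide (y). The point is its centre, 55 mm above the foot; axes as the press at the start. 0.1 kg. Stands in the press, top 45 mm above the jaws; may be absent.
- blank3_c (a point): Sound laminated blank: a plain straight block. Two glued layers, each 15 mm thick (x), 110 mm tall (z), 30 mm thick (x), 42 mm wide (y). The point is its centre, 55 mm above the foot; axes as the press at the start. 0.1 kg. Stands in the press, top 45 mm above the jaws; may be absent.
- slipped_c (a point): Spoilt blank: two layers, each 15 mm thick (x) and 42 mm wide (y), slipped sideways by 18 mm (-x layer 9 mm to -y, +x layer 9 mm to +y): from above a step shows at both ends; 60 mm wide over all, 30 mm thick, 110 mm tall (z). The point is its centre, 55 mm above the foot. 0.1 kg. Stands in the press, top 45 mm above the jaws; may be absent.
- chipped_c (a point): Spoilt blank: a top corner is broken away through both layers, 16 mm wide (at its +y side) and 30 mm deep from the top, which leaves the top 26 mm wide, centred 8 mm to -y. Two glued layers, each 15 mm thick (x), 110 mm tall (z), 30 mm thick (x), 42 mm wide (y). The point is its centre, 55 mm above the foot; axes as the press at the start. 0.1 kg. Stands in the press, top 45 mm above the jaws; may be absent.
- tray_floor (a point): Shallow open grey-painted tray for sound blanks, loose, 0.7 kg. Outside 210 mm (x) by 140 mm (y) by 45 mm high, walls 8 mm. The point is at the centre of its inner floor, 8 mm above the bench.
- scrapbox_floor (a point): Deep open plywood scrap box, loose, 0.8 kg. Outside 200 mm (x) by 150 mm (y) by 85 mm high, walls 9 mm. The point is at the centre of its inner floor, 9 mm above the bench.
- wedgebox_floor (a point): Small open dark steel box for wedges, loose, 0.6 kg. Outside 120 mm (x) by 125 mm (y) by 50 mm high, walls 6 mm. The point is at the centre of its inner floor, 6 mm above the bench.
- plane: Bystander: small metal hand plane 150 mm long (x), 50 mm wide, 60 mm high; origin under its centre. Leave it where it is.
- glue: Bystander: white glue bottle, 60 mm in diameter, 170 mm tall, behind the press; origin under its centre.
Mind the look-alikes: they are no part of the job. What is shaped like the part that bears blank3_c but green or purple is not meant.

How it is judged:
By the outcome, as a careful person would: the job done as asked, in the order asked, and still so for the second after the job is handed in, with the robot touching nothing.
Of blank1, blank2, blank3 only 2 to 3 are there at a start; the rules pass over those that are not, and their reading is None.
Of slipped, chipped only 1 to 2 are there at a start; the rules pass over those that are not, and their reading is None.
At some moment in a run one of tray, scrapbox, wedgebox may be knocked a few centimetres aside while the robot is not near it.
Once in a run the grip may slacken for a moment while it holds something.
It also fails if it takes over 210 s, if anything falls off the work surface, if the arm or the gripper's body presses on something with over 40 N, if the wrist force passes 120 N, or if a joint passes its speed limit or range.

## Working session

There is one attempt and no reset: what is moved stays moved. The work goes in short steps, Python scripts to look and compute and a shell command to move; the robot and the scene stay as the last step left them, time stands still between calls to the robot, and variables do not carry over. Pictures are saved under pics/ and viewed, and the job is handed in when it is done.

```bash
ls; mkdir -p pics; cat > h.py <<'E'
import numpy as np, cv2
from scipy.spatial.transform import Rotation as R
from workcell import bot, optics, workorder
def T():
    s=bot.read_state(); M=np.eye(4); M[:3,:3]=R.from_rotvec(s['tcp_rot']).as_matrix(); M[:3,3]=s['tool_pos']; return M
def cam(n):
    t=T(); c=optics.read_camera(n)
    c['W']=t@c['hand_eye'] if n=='wrist' else c['world_from_camera']
    return c
def cloud(c):
    z=c['z_map']; h,w=z.shape; u,v=np.meshgrid(np.arange(w),np.arange(h)); K=c['mtx']
    P=np.stack([(u-K[0,2])/K[0,0]*z,(v-K[1,2])/K[1,1]*z,z],-1)
    P=P@c['W'][:3,:3].T+c['W'][:3,3]; P[z==0]=np.nan; return P
def save(c,n,crop=None,s=1.5):
    im=c['image'][:,:,::-1]
    if crop: im=im[crop[1]:crop[3],crop[0]:crop[2]]
    im=cv2.resize(im,None,fx=s,fy=s,interpolation=cv2.INTER_CUBIC); cv2.imwrite('pics/'+n+'.png',im)
def st():
    s=bot.read_state(); t=T(); print('t',round(s['time'],2),'p',np.round(s['tool_pos'],4),'w',round(s['width'],3),'F',np.round(s['wrist_force'],1)); print(np.round(t[:3,:3],3).tolist(), 'q',np.round(s['q'],2))
E
python3 - <<'E'
from h import *
st(); print(bot.tcp_to_grasp)
for n in ['top','side','wrist']:
    c=cam(n); save(c,n+'0'); np.save(n+'0.npy',cloud(c)); print(n,np.round(c['W'],3).tolist(),c['mtx'].tolist())
E
```

```text
pics
t 0.0 p [0.245  0.6282 0.23  ] w 0.999 F [-0.2  0.2 -0.5]
[[0.932, -0.001, 0.363], [-0.363, -0.002, 0.932], [-0.0, -1.0, -0.002]] q [ 1.16  0.26  1.61 -0.    1.27 -0.04]
-0.0187
top [[-0.005, -0.981, 0.192, 0.36], [-1.0, 0.005, -0.003, -0.028], [0.002, -0.192, -0.981, 1.25], [0.0, 0.0, 0.0, 1.0]] [[444.3461590517547, 0.0, 256.2041633921868], [0.0, 444.3461590517547, 201.1480776422827], [0.0, 0.0, 1.0]]
side [[-0.997, -0.058, 0.049, 0.534], [-0.072, 0.526, -0.847, 0.907], [0.024, -0.848, -0.529, 0.642], [0.0, 0.0, 0.0, 1.0]] [[447.5766661528829, 0.0, 253.98272744959547], [0.0, 447.5766661528829, 192.79656967300036], [0.0, 0.0, 1.0]]
wrist [[0.364, 0.889, 0.276, 0.175], [0.931, -0.347, -0.11, 0.656], [-0.002, 0.297, -0.955, 0.373], [0.0, 0.0, 0.0, 1.0]] [[302.99177040052314, 0.0, 257.7354894368184], [0.0, 302.99177040052314, 191.69587917888998], [0.0, 0.0, 1.0]]
```

View pics/top0.png

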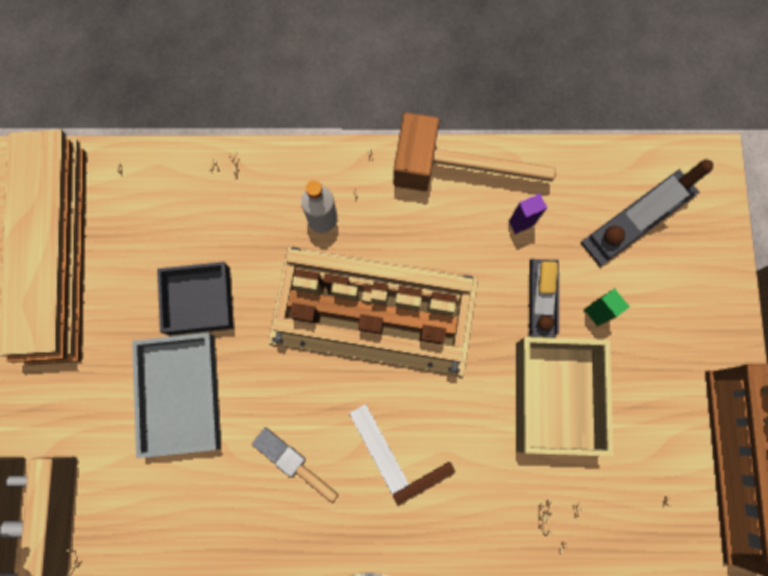

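View pics/side0.png

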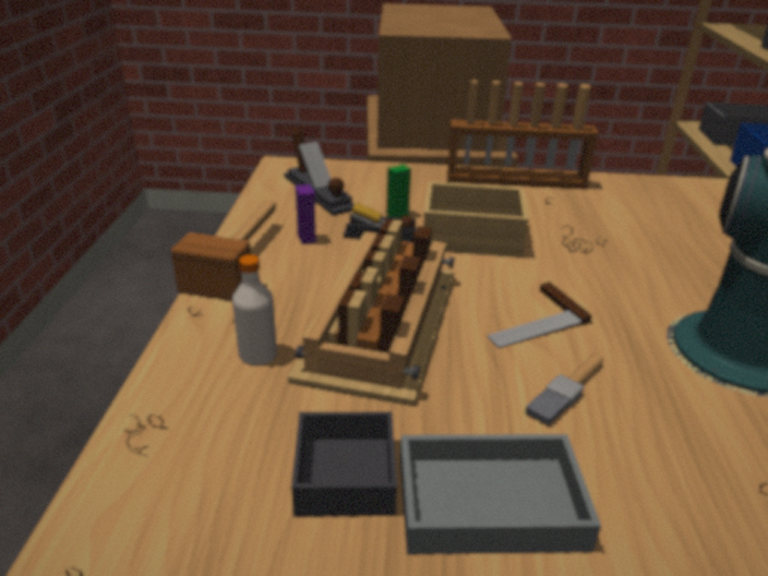

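```bash
python3 - <<'E'
from h import *
c=cam('top'); save(c,'top_crop',(175,155,325,260),5)
P=np.load('top0.npy'); im=c['image']
sub=P[160:260,175:330]
# raised points
z=P[...,2]
for lo,hi in [(0.07,0.09),(0.115,0.14)]:
    m=((z>lo)&(z<hi)).astype(np.uint8); m[:, :170]=0; m[:,325:]=0; m[:160]=0; m[260:]=0
    n,l,s,ce=cv2.connectedComponentsWithStats(m)
    for i in range(1,n):
        if s[i,4]>15:
            q=P[l==i]; r=cv2.minAreaRect(q[:,:2].astype(np.float32)*1000)
            print(lo,s[i],np.round(np.median(q,0),3),np.round(r[0]),np.round(r[1]),round(r[2]),'col',im[l==i].mean(0).round())
E
```

```text
0.07 [ 191  166  125   30 1193] [ 0.647 -0.024  0.079] [647. -23.] [340.  26.] 80 col [205. 173. 117.]
0.07 [ 182  181  127   60 2416] [ 0.549 -0.005  0.079] [569. -10.] [340. 119.] 80 col [167. 121.  77.]
0.07 [233 185  17   6  68] [0.626 0.013 0.079] [626.   9.] [44. 13.] 82 col [174. 140.  95.]
0.07 [259 189   9   6  35] [ 0.616 -0.048  0.079] [615. -50.] [22. 12.] 80 col [162. 128.  87.]
0.07 [281 193   8   7  32] [ 0.605 -0.109  0.08 ] [ 603. -108.] [17. 16.] 76 col [161. 127.  85.]
0.115 [195 179  18  15 196] [0.621 0.104 0.124] [622. 104.] [42. 31.] 81 col [154. 124.  83.]
0.115 [216 183  23  15 199] [0.61  0.043 0.124] [611.  44.] [59. 30.] 80 col [149. 119.  80.]
0.115 [247 188  12  13 123] [ 0.599 -0.024  0.125] [599. -24.] [26. 31.] 80 col [154. 122.  82.]
0.115 [264 191  18  14 193] [ 0.59  -0.076  0.125] [590. -75.] [42. 31.] 80 col [159. 128.  86.]
0.115 [287 194  18  15 199] [ 0.579 -0.133  0.125] [ 580. -134.] [42. 31.] 80 col [157. 126.  85.]
0.115 [193 202  18  13 163] [0.563 0.11  0.124] [564. 109.] [41. 26.] 80 col [93. 55. 34.]
0.115 [239 209  17  13 162] [ 0.543 -0.008  0.124] [543.  -8.] [40. 26.] 80 col [96. 57. 35.]
0.115 [281 216  17  13 165] [ 0.525 -0.116  0.124] [ 525. -115.] [40. 26.] 81 col [96. 57. 35.]
```

View pics/wrist0.png

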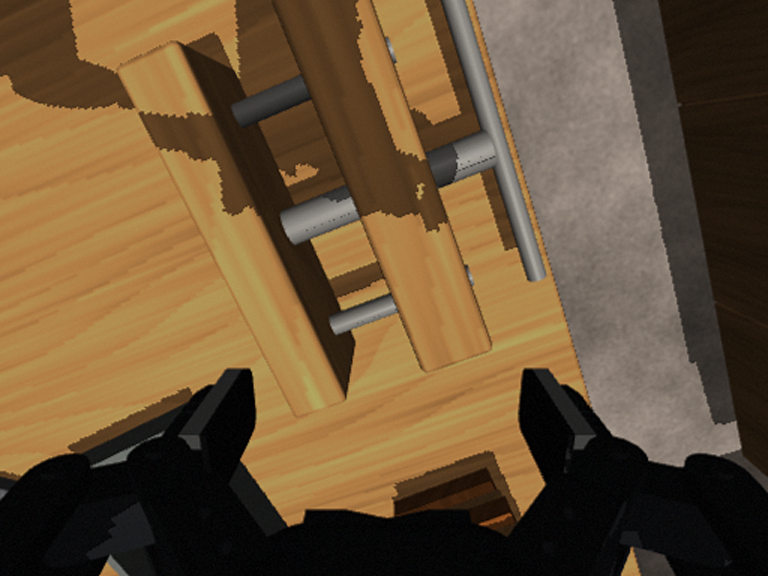

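View pics/top_crop.png

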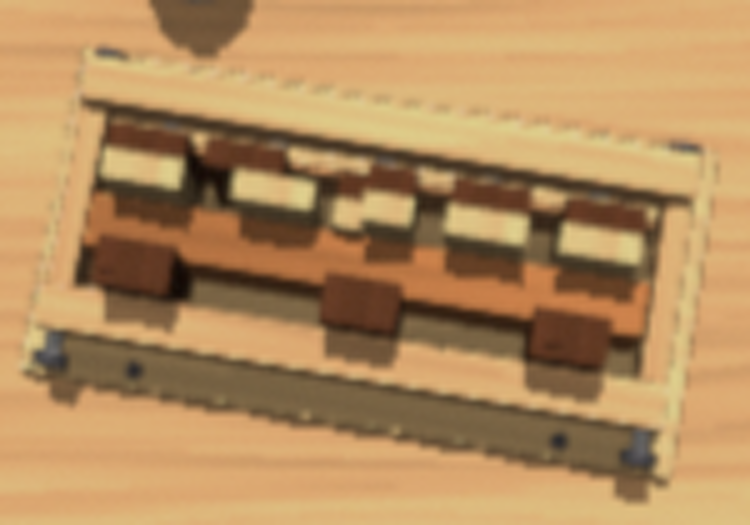

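```bash
cat >> h.py <<'E'
def boxes(show=True):
    c=cam('top'); P=cloud(c); z=P[...,2]; out={}
    for n,(u0,v0,u1,v1),h,L in [('wedgebox',(70,150,175,230),.05,(120,125)),('tray',(60,205,165,325),.045,(210,140)),('scrap',(325,210,430,325),.085,(200,150))]:
        m=np.zeros(z.shape,np.uint8); m[v0:v1,u0:u1]=(abs(z-h)<.006)[v0:v1,u0:u1]
        k,l,s,ce=cv2.connectedComponentsWithStats(m,connectivity=8)
        i=1+np.argmax(s[1:,2]*s[1:,3]); r=cv2.minAreaRect(P[l==i][:,:2].astype(np.float32)*1000)
        print(n,'c',np.round(r[0]),np.round(r[1]),round(r[2],1),'n',s[i,4])
    return c,P
def clusters(lo=.1,hi=.145):
    c=cam('top'); P=cloud(c); z=P[...,2]
    m=((z>lo)&(z<hi)).astype(np.uint8); m[:, :170]=0; m[:,325:]=0; m[:160]=0; m[260:]=0
    n,l,s,ce=cv2.connectedComponentsWithStats(m)
    for i in range(1,n):
        if s[i,4]>15:
            q=P[l==i]; r=cv2.minAreaRect(q[:,:2].astype(np.float32)*1000)
            print(s[i].tolist(),'z',np.round(np.median(q[:,2])*1000),np.round(r[0]),np.round(r[1]),round(r[2]))
def plan(target,zdir=None):
    """shift in tool axes to bring TCP to target, turn about tool y to bring tool z to heading deg (tool vertical)"""
    t=T(); d=t[:3,:3].T@(np.array(target)-t[:3,3]); print('tool shift',np.round(d,4))
    if zdir is not None:
        a=np.degrees(np.arctan2(t[1,2],t[0,2])); print('turn about tool y',np.round(-np.radians(zdir-a),3))
E
python3 - <<'E'
from h import *
boxes()
# world offsets of the side cam agreement
P=np.load('side0.npy'); z=P[...,2]; m=((z>.115)&(z<.14)).astype(np.uint8)
n,l,s,ce=cv2.connectedComponentsWithStats(m)
for i in range(1,n):
    q=P[l==i]
    if s[i,4]>20 and .4<np.median(q[:,0])<.8 and abs(np.median(q[:,1]))<.2: print(s[i],np.round(np.median(q,0),3),cv2.minAreaRect(q[:,:2].astype(np.float32)*1000))
E
```

```text
wedgebox c [607. 320.] [121. 127.] 5.7 n 429
tray c [429. 347.] [210. 142.] 5.9 n 834
scrap c [ 421. -350.] [152. 200.] 87.8 n 996
[242 146  26  31 405] [ 0.591 -0.067  0.125] ((591.281982421875, -80.72212982177734), (148.98443603515625, 30.838245391845703), 80.35433197021484)
[275 150  13  12 115] [ 0.527 -0.105  0.125] ((526.9628295898438, -112.4041976928711), (45.0783805847168, 25.201923370361328), 79.7583999633789)
[265 170  15  14 145] [0.546 0.002 0.125] ((544.8602294921875, -5.782115936279297), (42.59918212890625, 26.208757400512695), 78.46119689941406)
[225 178  26  31 422] [0.618 0.089 0.125] ((617.8568115234375, 72.33889770507812), (116.19055938720703, 31.285049438476562), 80.50891876220703)
[157 186  22  15 231] [0.768 0.102 0.124] ((768.9104614257812, 99.13396453857422), (45.29469299316406, 32.903053283691406), 15.043683052062988)
[253 196  16  15 185] [0.566 0.119 0.125] ((565.5545043945312, 111.42378234863281), (43.96307373046875, 25.790616989135742), 79.76747131347656)
```

```bash
python3 - <<'E'
from h import *
plan([.565,.1105,.2],80.1)
E
```

```text
tool shift [ 0.4863  0.031  -0.3664]
turn about tool y -0.199
```

Could be taken for a wedge: the dark brown heads in the gap at top-image pixels (202,208), (247,215) and (289,222), the reddish jaw bar behind them, and the mallet head (277,100). Could be taken for a blank: the five pale tops at (204,186), (227,190), (253,194), (273,198) and (296,201), plus the purple (350,143) and green (404,204) decoys. The close crop confirms the three 40x26 heads in the gap are the wedges. It also shows the blanks in order as sound, slipped (59 wide), chipped (26 wide), sound, sound. The first target is the wedge at (565,110).

```bash
python3 -m handwheel '[[0.043,0.002,-0.0325,0,0,0,0.75],[0.043,0.002,-0.0325,0,0,0,0.75],[0.043,0.002,-0.0325,0,0,0,0.75],[0.043,0.002,-0.0325,0,0,0,0.75],[0.043,0.002,-0.0325,0,0,0,0.75],[0.043,0.002,-0.0325,0,0,0,0.75],[0.043,0.002,-0.0325,0,0,0,0.75],[0.043,0.002,-0.0325,0,0,0,0.75]]' 60
python3 -m handwheel '[[0.043,0.002,-0.0325,0,0,0,0.75],[0.043,0.002,-0.0325,0,0,0,0.75],[0.043,0.002,-0.0325,0,0,0,0.75],[0,0,0,0,-0.1,0,0.75],[0,0,0,0,-0.1,0,0.75],[0,0,0,0,0,0,0.75]]'
python3 - <<'E'
from h import *
st();plan([.565,.1105,.15],80.1)
E
```

```text
time: 1.25
tool_pos: [0.472, 0.2601, 0.2154]
tcp_rot: [-1.551, 0.291, -0.292]
wrist_force: [0.5, 0.7, -0.1]
width: 0.748
time: 2.0
tool_pos: [0.556, 0.1237, 0.2092]
tcp_rot: [-1.567, 0.136, -0.136]
wrist_force: [-0.7, -0.0, 0.1]
width: 0.75
t 2.0 p [0.556  0.1237 0.2092] w 0.75 F [-0.7 -0.   0.1]
[[0.985, -0.0, 0.173], [-0.173, -0.0, 0.985], [-0.0, -1.0, -0.0]] q [ 0.18  0.08  1.86 -0.    1.2  -1.22]
tool shift [ 0.0111  0.0592 -0.0114]
turn about tool y -0.001
```

```bash
python3 -m handwheel '[[0.011,0.03,-0.0115,0,0,0,0.75],[0,0.04,0,0,0,0,0.75],[0,0.03,0,0,0,0,0.75],[0,0.024,0,0,0,0,0.75],[0,0,0,0,0,0,0.4],[0,0,0,0,0,0,0.2],[0,0,0,0,0,0,0.2],[0,0,0,0,0,0,0.2]]' 80
python3 - <<'E'
from h import *
st();c=cam('wrist');save(c,'w1')
E
```

```text
time: 3.0
tool_pos: [0.564, 0.111, 0.0856]
tcp_rot: [-1.566, 0.136, -0.134]
wrist_force: [-5.4, 0.7, -0.3]
width: 0.458
t 3.0 p [0.564  0.111  0.0856] w 0.458 F [-5.4  0.7 -0.3]
[[0.985, -0.002, 0.171], [-0.171, 0.0, 0.985], [-0.002, -1.0, -0.0]] q [ 0.15  0.21  1.96  0.    0.98 -1.25]
```

View pics/w1.png

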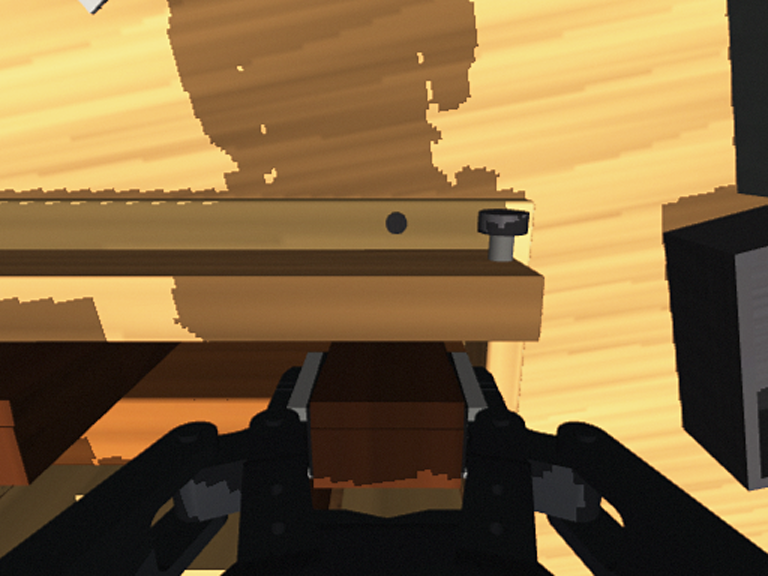

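The picture shows the wedge head clamped between both pads at about (385,440). Next I draw it up.

```bash
python3 -m handwheel '[[0,-0.006,0,0,0,0,0.2],[0,-0.008,0,0,0,0,0.2],[0,-0.01,0,0,0,0,0.2],[0,-0.02,0,0,0,0,0.2],[0,-0.03,0,0,0,0,0.2],[0,-0.03,0,0,0,0,0.2],[0,-0.03,0,0,0,0,0.2],[0,-0.01,0,0,0,0,0.2]]' 80
python3 - <<'E'
from h import *
st();c=cam('side');save(c,'s1');boxes()
E
```

```text
time: 4.05
tool_pos: [0.5689, 0.111, 0.2352]
tcp_rot: [-1.564, 0.126, -0.144]
wrist_force: [0.0, 0.0, -1.7]
width: 0.463
t 4.05 p [0.5689 0.111  0.2352] w 0.463 F [ 0.   0.  -1.7]
[[0.985, 0.012, 0.171], [-0.171, 0.001, 0.985], [0.011, -1.0, 0.003]] q [ 0.15  0.07  1.82 -0.    1.24 -1.25]
wedgebox c [603. 352.] [122.  65.] 5.4 n 222
tray c [428. 358.] [210. 123.] 5.9 n 530
scrap c [ 421. -350.] [152. 200.] 87.7 n 982
```

View pics/s1.png

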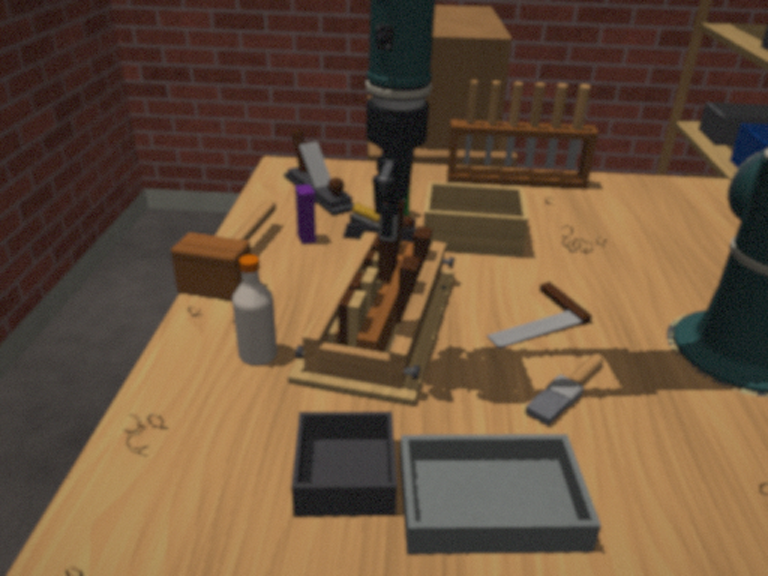

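```bash
cat >> h.py <<'E'
def bp(c,ang,off):
    a=np.radians(ang); return np.array([c[0]+np.cos(a)*off[0]-np.sin(a)*off[1], c[1]+np.sin(a)*off[0]+np.cos(a)*off[1]])/1000
E
python3 - <<'E'
from h import *
g=bp((607,320),5.7,(-6,30)); print(g)
plan([*g,.23],95.7)
E
```

```text
[0.59805007 0.34925575]
tool shift [-0.0105  0.0031  0.2401]
turn about tool y -0.271
```

```bash
python3 -m handwheel '[[0,0,0.045,0,0,0,0.2],[-0.002,0,0.055,0,0,0,0.2],[-0.003,0,0.055,0,0,0,0.2],[-0.003,0,0.05,0,0,0,0.2],[-0.002,0,0.035,0,0,0,0.2],[0,0,0,0,-0.136,0,0.2],[0,0,0,0,-0.136,0,0.2],[0,0,0,0,0,-0.15,0.2]]' 80
python3 -m handwheel '[[0,0,0,0,0,-0.16,0.2],[0,0,0,0,0,-0.16,0.2],[0,0,0,0,0,-0.16,0.2],[0,0,0,0,0,-0.155,0.2],[0,0,0,0,0,0,0.2]]'
python3 - <<'E'
from h import *
st();c=cam('side');save(c,'s2')
g=bp((607,320),5.7,(-6,30)); 
plan([*g,.070])
plan([*g,.150])
E
```

```text
time: 5.15
tool_pos: [0.5981, 0.3489, 0.2265]
tcp_rot: [-1.56, -0.197, -0.04]
wrist_force: [-0.7, -0.5, -0.3]
width: 0.46
time: 5.78
tool_pos: [0.5941, 0.3452, 0.2243]
tcp_rot: [-1.463, -0.655, -0.507]
wrist_force: [0.2, -0.4, -1.5]
width: 0.459
t 5.78 p [0.5941 0.3452 0.2243] w 0.459 F [ 0.2 -0.4 -1.5]
[[0.73, 0.676, -0.096], [0.077, 0.058, 0.995], [0.679, -0.734, -0.01]] q [ 0.68 -0.01  2.11 -0.82  0.55 -0.38]
tool shift [-0.1045  0.1165  0.0041]
tool shift [-0.0501  0.0579  0.0035]
```

View pics/s2.png

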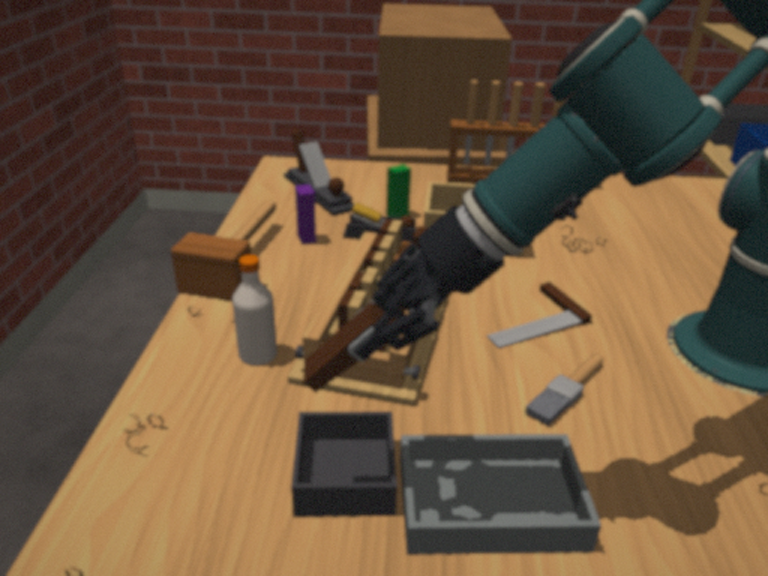

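The picture shows the wedge held at about 45 degrees, foot down, over the dark box at (345,460). The way down is clear.

```bash
python3 -m handwheel '[[-0.028,0.031,0.001,0,0,0,0.2],[-0.028,0.031,0.001,0,0,0,0.2],[-0.026,0.029,0.001,0,0,0,0.2],[-0.014,0.016,0.001,0,0,0,0.2],[-0.006,0.007,0,0,0,0,0.2],[0,0,0,0,0,0,0.2]]' 80
python3 - <<'E'
from h import *
st();c=cam('side');save(c,'s3',(180,220,420,384),3)
E
```

```text
time: 6.58
tool_pos: [0.6025, 0.3521, 0.0833]
tcp_rot: [-1.464, -0.645, -0.508]
wrist_force: [-0.6, 0.3, -0.4]
width: 0.459
t 6.58 p [0.6025 0.3521 0.0833] w 0.459 F [-0.6  0.3 -0.4]
[[0.735, 0.672, -0.09], [0.071, 0.056, 0.996], [0.674, -0.738, -0.006]] q [ 0.68  0.21  2.17 -1.31  0.41  0.17]
```

View pics/s3.png

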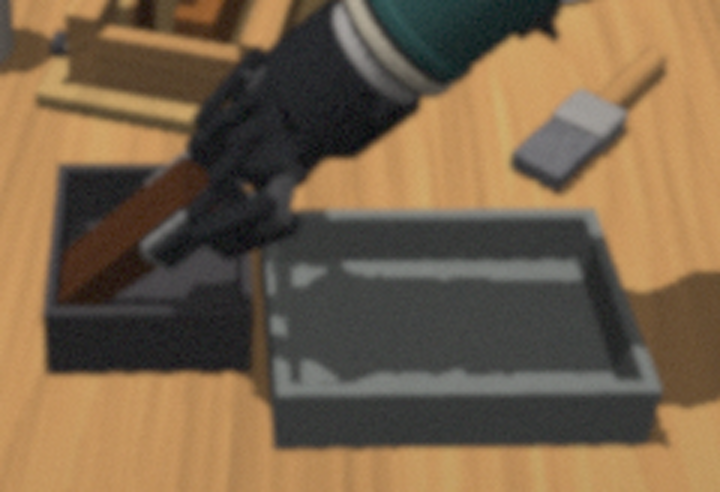

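The side crop shows the wedge tilted inside the dark box, with its foot near the far wall at (70,290). Joint 4 is at its limit about 20 mm above the floor, so I release here.

```bash
python3 -m handwheel '[[0,0,0,0,0,0,0.65],[0,0,0,0,0,0,0.65],[0,-0.01,0,0,0,0,0.65],[0.02,-0.03,0,0,0,0,0.65],[0.03,-0.03,0,0,0,0,0.65],[0.03,-0.03,0,0,0,0,0.65]]' 
python3 - <<'E'
from h import *
st();c=cam('side');save(c,'s4',(180,220,420,384),3)
plan([.57,.15,.22])
E
```

```text
time: 7.38
tool_pos: [0.5916, 0.3517, 0.2117]
tcp_rot: [-1.464, -0.646, -0.505]
wrist_force: [0.1, -0.0, -0.1]
width: 0.65
t 7.38 p [0.5916 0.3517 0.2117] w 0.65 F [ 0.1 -0.  -0.1]
[[0.736, 0.671, -0.092], [0.073, 0.057, 0.996], [0.673, -0.739, -0.007]] q [ 0.7   0.01  2.11 -0.84  0.55 -0.34]
tool shift [-0.0328 -0.0292 -0.2013]
```

View pics/s4.png

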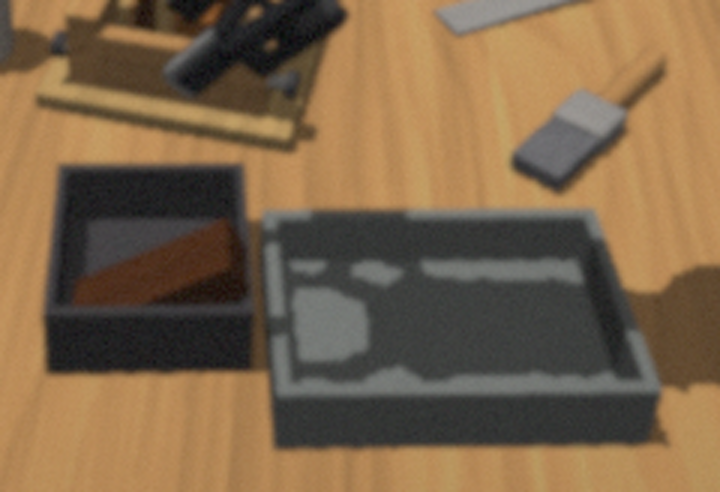

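Wedge 1 lies diagonally inside the box, from (75,290) to (235,230). Next is the middle wedge.

```bash
python3 -m handwheel '[[0,0,-0.04,0,0,0.16,0.7],[0,0,-0.05,0,0,0.16,0.7],[0,0,-0.05,0,0,0.16,0.7],[0,0,-0.05,0,0,0.16,0.7],[0,0,-0.05,0,0,0.1,0.7],[0,0,-0.03,0,0.136,0,0.7],[0,0,-0.0,0,0.136,0,0.7],[0,0,0,0,0,0,0.7]]' 
python3 - <<'E'
from h import *
st();c,P=boxes();clusters()
plan([.544,-.0065,.15],80.1)
E
```

```text
time: 8.43
tool_pos: [0.6138, 0.1025, 0.2141]
tcp_rot: [-1.572, 0.075, -0.231]
wrist_force: [-1.5, -0.4, -0.2]
width: 0.697
t 8.43 p [0.6138 0.1025 0.2141] w 0.697 F [-1.5 -0.4 -0.2]
[[0.976, 0.098, 0.193], [-0.193, -0.017, 0.981], [0.099, -0.995, 0.002]] q [ 0.14  0.12  1.81 -0.03  1.12 -1.22]
wedgebox c [604. 345.] [121.  77.] 5.5 n 351
tray c [428. 356.] [211. 129.] 7.2 n 551
scrap c [ 421. -350.] [152. 200.] 87.7 n 993
[216, 184, 23, 15, 200] z 124.0 [611.  44.] [60. 31.] 79
[247, 188, 12, 14, 134] z 124.0 [599. -24.] [26. 31.] 79
[264, 191, 18, 15, 214] z 124.0 [590. -75.] [42. 31.] 80
[287, 194, 18, 16, 217] z 124.0 [ 580. -133.] [42. 31.] 79
[239, 209, 17, 13, 171] z 124.0 [543.  -8.] [40. 26.] 81
[281, 216, 17, 14, 172] z 124.0 [ 525. -115.] [40. 27.] 79
tool shift [-0.0536  0.0588 -0.1211]
turn about tool y -0.02
```

```bash
python3 -m handwheel '[[-0.02,0,-0.04,0,0,0.098,0.7],[-0.02,0,-0.04,0,-0.02,0,0.7],[-0.01,0,-0.04,0,0,0,0.7],[0,0,0,0,0,0,0.7]]' 
python3 - <<'E'
from h import *
st()
plan([.5445,-.0065,.085],80.1)
E
```

```text
time: 9.02
tool_pos: [0.5415, -0.0067, 0.2117]
tcp_rot: [-1.565, 0.137, -0.139]
wrist_force: [0.5, -0.6, 0.3]
width: 0.699
t 9.03 p [ 0.5415 -0.0067  0.2117] w 0.699 F [ 0.5 -0.6  0.3]
[[0.985, 0.002, 0.175], [-0.175, 0.001, 0.985], [0.001, -1.0, 0.001]] q [-0.06  0.02  1.91  0.    1.2  -1.45]
tool shift [0.0028 0.1267 0.0006]
turn about tool y -0.003
```

```bash
python3 -m handwheel '[[0.003,0.03,0,0,0,0,0.7],[0,0.04,0,0,0,0,0.7],[0,0.035,0,0,0,0,0.7],[0,0.021,0,0,0,0,0.7],[0,0,0,0,0,0,0.4],[0,0,0,0,0,0,0.2],[0,0,0,0,0,0,0.2],[0,0,0,0,0,0,0.2]]' 80
python3 - <<'E'
from h import *
st()
E
python3 -m handwheel '[[0,-0.006,0,0,0,0,0.2],[0,-0.008,0,0,0,0,0.2],[0,-0.01,0,0,0,0,0.2],[0,-0.02,0,0,0,0,0.2],[0,-0.03,0,0,0,0,0.2],[0,-0.03,0,0,0,0,0.2],[0,-0.03,0,0,0,0,0.2],[0,-0.01,0,0,0,0,0.2]]' 80
python3 - <<'E'
from h import *
st();c=cam('side');save(c,'s5');
g=bp((607,320),5.7,(-10,-28)); print(g)
plan([*g,.23],95.7)
E
```

```text
time: 10.02
tool_pos: [0.5445, -0.0052, 0.0854]
tcp_rot: [-1.564, 0.139, -0.137]
wrist_force: [-4.5, 2.9, -4.2]
width: 0.46
t 10.03 p [ 0.5445 -0.0052  0.0854] w 0.46 F [-4.5  2.9 -4.2]
[[0.985, -0.001, 0.175], [-0.175, 0.002, 0.985], [-0.001, -1.0, 0.002]] q [-0.06  0.16  2.02  0.    0.96 -1.45]
time: 11.02
tool_pos: [0.549, -0.0065, 0.2346]
tcp_rot: [-1.565, 0.129, -0.148]
wrist_force: [-0.0, -0.1, -0.1]
width: 0.457
t 11.03 p [ 0.549  -0.0065  0.2346] w 0.457 F [-0.  -0.1 -0.1]
[[0.985, 0.012, 0.175], [-0.175, 0.0, 0.985], [0.012, -1.0, 0.002]] q [-0.06  0.02  1.88  0.    1.24 -1.45]
[0.5998304  0.29114525]
tool shift [-0.0017  0.0051  0.302 ]
turn about tool y -0.275
```

View pics/s5.png

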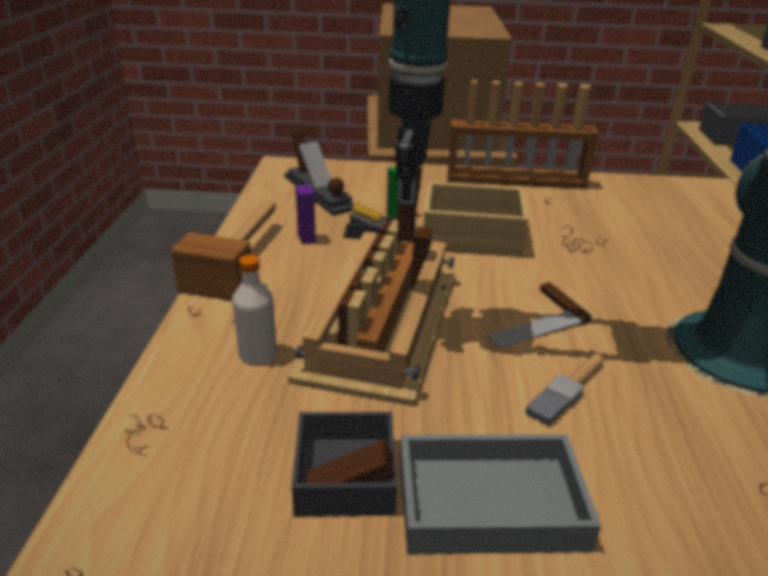

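```bash
python3 -m handwheel '[[0,0,0.045,0,0,0,0.2],[0,0,0.055,0,0,0,0.2],[0,0,0.055,0,0,0,0.2],[0,0,0.055,0,0,0,0.2],[0,0,0.055,0,0,0,0.2],[-0.001,0,0.037,0,0,0,0.2],[0,0,0,0,-0.136,0,0.2],[0,0,0,0,-0.136,0,0.2]]' 80
python3 -m handwheel '[[0,0,0,0,0,-0.16,0.2],[0,0,0,0,0,-0.16,0.2],[0,0,0,0,0,-0.16,0.2],[0,0,0,0,0,-0.16,0.2],[0,0,0,0,0,0,0.2]]'
python3 - <<'E'
from h import *
st();c=cam('side');save(c,'s6')
g=bp((607,320),5.7,(-10,-28)); 
plan([*g,.08])
E
```

```text
time: 12.08
tool_pos: [0.5973, 0.2922, 0.2286]
tcp_rot: [-1.569, -0.081, 0.079]
wrist_force: [-0.1, -1.3, 0.1]
width: 0.458
time: 12.7
tool_pos: [0.5924, 0.2895, 0.2241]
tcp_rot: [-1.485, -0.568, -0.418]
wrist_force: [-0.5, -0.4, -1.0]
width: 0.455
t 12.7 p [0.5924 0.2895 0.2241] w 0.455 F [-0.5 -0.4 -1. ]
[[0.802, 0.589, -0.098], [0.081, 0.055, 0.995], [0.592, -0.806, -0.004]] q [ 0.56 -0.06  2.1  -0.5   0.58 -0.76]
tool shift [-8.380e-02  1.213e-01  1.000e-04]
```

View pics/s6.png

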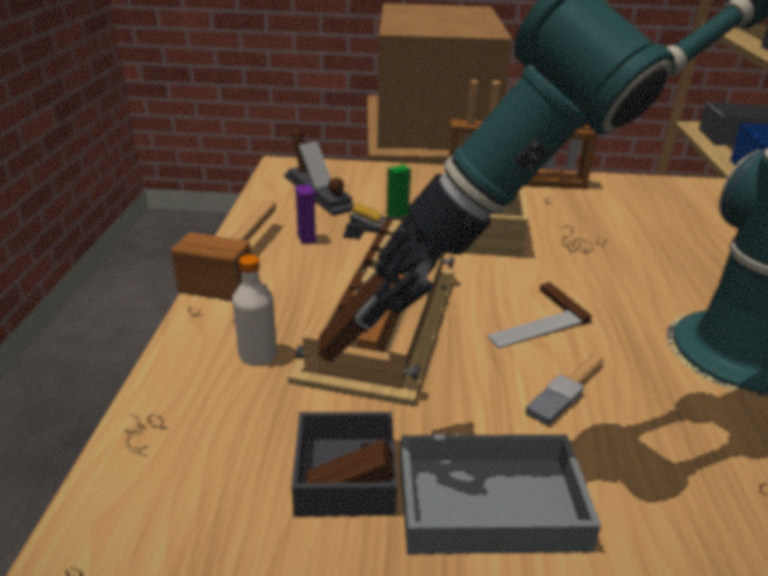

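```bash
python3 -m handwheel '[[-0.024,0.034,0,0,0,0,0.2],[-0.024,0.034,0,0,0,0,0.2],[-0.022,0.032,0,0,0,0,0.2],[-0.012,0.018,0,0,0,0,0.2],[-0.006,0.009,0,0,0,0,0.2],[0,0,0,0,0,0,0.2]]' 80
python3 -m handwheel '[[0,0,0,0,0,0,0.65],[0,0,0,0,0,0,0.65],[0,-0.01,0,0,0,0,0.65],[0.02,-0.03,0,0,0,0,0.65],[0.03,-0.03,0,0,0,0,0.65],[0.03,-0.03,0,0,0,0,0.65]]' 
python3 - <<'E'
from h import *
st();c=cam('side');save(c,'s7',(180,220,420,384),3)
E
```

```text
time: 13.5
tool_pos: [0.6054, 0.2922, 0.0758]
tcp_rot: [-1.48, -0.571, -0.429]
wrist_force: [0.8, 1.9, -0.1]
width: 0.46
time: 14.25
tool_pos: [0.6063, 0.2926, 0.2057]
tcp_rot: [-1.478, -0.573, -0.427]
wrist_force: [-0.1, 0.9, 0.8]
width: 0.648
t 14.25 p [0.6063 0.2926 0.2057] w 0.648 F [-0.1  0.9  0.8]
[[0.797, 0.596, -0.097], [0.077, 0.06, 0.995], [0.599, -0.801, 0.002]] q [ 0.55 -0.02  2.1  -0.54  0.53 -0.72]
```

View pics/s7.png

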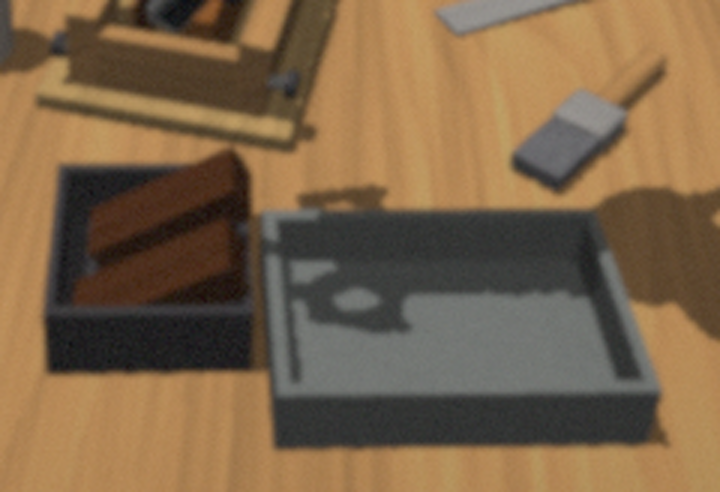

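Wedges 1 and 2 lie side by side in the box with their heads near its near rim. Next is the third wedge, at (525,-115). It needs the full pull.

```bash
python3 -m handwheel '[[0,0,-0.04,0,0,0.15,0.7],[0,0,-0.055,0,0,0.16,0.7],[0,0,-0.055,0,0,0.16,0.7],[0,0,-0.055,0,0,0.16,0.7],[0,0,-0.055,0,0,0,0.7],[0,0,-0.05,0,0.136,0,0.7],[-0.03,0,-0.05,0,0.136,0,0.7],[-0.02,0,-0.03,0,0,0,0.7]]' 
python3 - <<'E'
from h import *
st();c,P=boxes();clusters();save(c,'t2',(95,165,165,230),8)
z=P[172:226:3,100:160:4,2]*1000; print(np.round(z).astype(int))
plan([.5255,-.1140,.085],80.1)
E
```

```text
time: 15.3
tool_pos: [0.5772, -0.087, 0.2027]
tcp_rot: [-1.563, 0.111, -0.176]
wrist_force: [0.3, 0.5, -0.4]
width: 0.699
t 15.3 p [ 0.5772 -0.087   0.2027] w 0.699 F [ 0.3  0.5 -0.4]
[[0.982, 0.042, 0.182], [-0.182, -0.001, 0.983], [0.041, -0.999, 0.006]] q [-0.2   0.09  1.87  0.01  1.15 -1.59]
wedgebox c [606. 320.] [123. 127.] 5.6 n 511
tray c [429. 347.] [210. 142.] 5.9 n 833
scrap c [ 421. -350.] [152. 201.] 88.0 n 996
[195, 179, 19, 16, 227] z 124.0 [621. 104.] [43. 31.] 81
[216, 183, 23, 16, 230] z 124.0 [611.  44.] [60. 31.] 80
[264, 197, 16, 9, 66] z 123.0 [581. -73.] [41. 13.] 79
[287, 201, 17, 9, 88] z 124.0 [ 567. -133.] [18. 41.] 13
[281, 216, 17, 14, 171] z 124.0 [ 525. -115.] [39. 27.] 80
[[                  -1                   -6                   -2
                    -6                   -2                    1
                    -3                    1                   -5
                    -1                    2                   -1
                    -4                    0                   -1]
 [                  -5                   -4                  
[... 4903 characters left out ...]
           51                   48                   50
                    39                   31                   29
                    23                   14                    7
                     3                    2                    0]
 [                  -4                   -2                    1
                    16                    8                   -1
                    -2                   43                   46
                    45                   35                    1
                    -1                    1                    1]]
tool shift [-0.0492  0.1154 -0.0361]
turn about tool y -0.011<stdin>:3: RuntimeWarning: invalid value encountered in cast
```

View pics/t2.png

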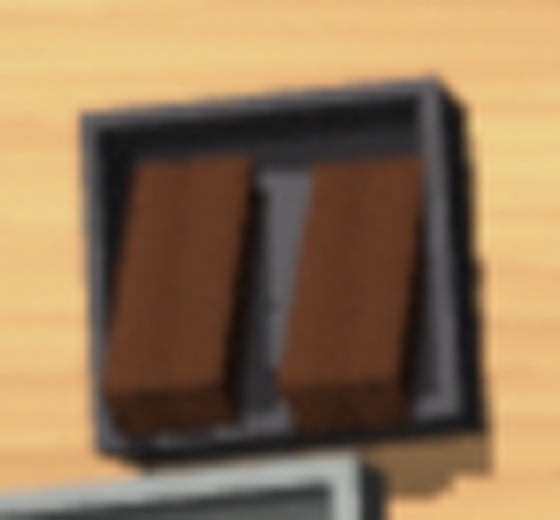

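```bash
python3 - <<'E'
from h import *
c=cam('top');P=cloud(c);q=P[165:235,95:165].reshape(-1,3)*1000
for lo,hi in[(10,30),(55,62),(62,68),(68,85)]:
    m=(q[:,2]>lo)&(q[:,2]<hi)
    for s in (1,-1):
        k=m&((q[:,1]-318)*s>0); p=q[k]; print(lo,s,k.sum(),np.round(np.percentile(p,[5,50,95],axis=0)).tolist())
plan([.535,.345,.2],95.7)
E
```

```text
10 1 263 [[514.0, 324.0, 10.0], [633.0, 355.0, 23.0], [659.0, 398.0, 29.0]]
10 -1 218 [[522.0, 255.0, 11.0], [630.0, 283.0, 23.0], [664.0, 313.0, 29.0]]
55 1 86 [[548.0, 327.0, 55.0], [581.0, 348.0, 59.0], [593.0, 367.0, 62.0]]
55 -1 83 [[548.0, 268.0, 55.0], [586.0, 286.0, 58.0], [595.0, 306.0, 61.0]]
62 1 80 [[550.0, 328.0, 63.0], [569.0, 346.0, 65.0], [580.0, 366.0, 68.0]]
62 -1 66 [[550.0, 269.0, 62.0], [574.0, 288.0, 65.0], [583.0, 304.0, 68.0]]
68 1 73 [[555.0, 329.0, 68.0], [562.0, 347.0, 70.0], [569.0, 366.0, 74.0]]
68 -1 119 [[554.0, 268.0, 68.0], [562.0, 285.0, 72.0], [576.0, 305.0, 77.0]]
tool shift [-0.12    0.0006  0.4162]
turn about tool y -0.282
```

```bash
python3 -m handwheel '[[-0.02,0,0.055,0,0,0,0.3],[-0.02,0,0.055,0,0,0,0],[-0.02,0,0.055,0,0,0,0],[-0.02,0,0.055,0,0,0,0],[-0.02,0,0.055,0,0,0,0],[-0.02,0,0.055,0,0,0,0],[-0.01,0,0.055,0,0,0.042,0],[0,0,0.03,0,-0.141,0,0]]' 60
python3 -m handwheel '[[0,0,0,0,-0.141,0,0],[0,0,0,0,0,0,0]]'
python3 - <<'E'
from h import *
st();plan([.516,.344,.060],95.7)
E
```

```text
time: 16.45
tool_pos: [0.5244, 0.3511, 0.2]
tcp_rot: [-1.562, 0.025, -0.025]
wrist_force: [-0.6, -1.1, 0.0]
width: -0.002
time: 16.7
tool_pos: [0.5246, 0.3484, 0.1995]
tcp_rot: [-1.562, -0.081, 0.08]
wrist_force: [0.8, -0.5, -0.4]
width: -0.005
t 16.7 p [0.5246 0.3484 0.1995] w -0.005 F [ 0.8 -0.5 -0.4]
[[0.995, 0.0, -0.102], [0.102, 0.007, 0.995], [0.001, -1.0, 0.007]] q [ 0.54  0.2   1.74  0.01  1.2  -1.13]
tool shift [-0.0091  0.1395 -0.0044]
turn about tool y 0.003
```

```bash
python3 -m handwheel '[[-0.009,0.045,-0.004,0,0,0,0],[0,0.05,0,0,0,0,0],[0,0.044,0,0,0,0,0],[0,0,0,0,0,0,0],[0.01,0,0,0,0,0,0],[0.01,0,0,0,0,0,0],[0.008,0,0,0,0,0,0],[0.004,0,0,0,0,0,0]]' 60
python3 - <<'E'
from h import *
st();c=cam('side');save(c,'s8',(180,220,420,384),3)
E
```

```text
time: 17.7
tool_pos: [0.55, 0.3459, 0.0615]
tcp_rot: [-1.562, -0.081, 0.077]
wrist_force: [-0.3, 0.3, 0.1]
width: -0.003
t 17.7 p [0.55   0.3459 0.0615] w -0.003 F [-0.3  0.3  0.1]
[[0.995, 0.002, -0.1], [0.1, 0.007, 0.995], [0.002, -1.0, 0.007]] q [ 0.52  0.36  1.81  0.01  0.96 -1.15]
```

View pics/s8.png

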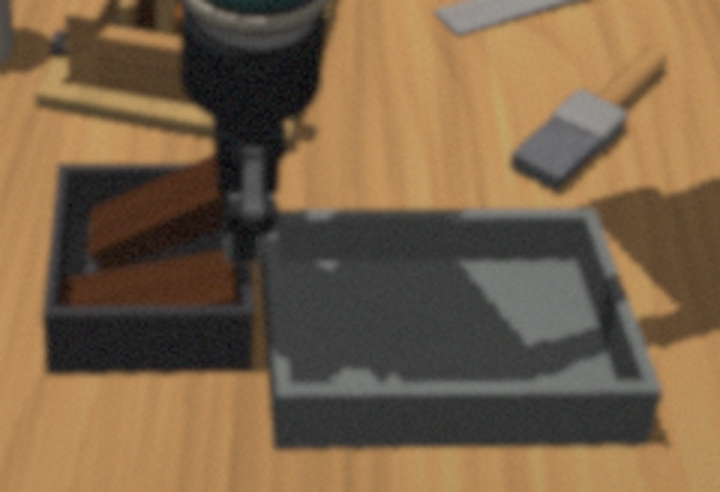

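Wedge 1 is flat. Now the same for wedge 2.

```bash
python3 -m handwheel '[[-0.03,0,0,0,0,0,0],[0,0,-0.03,0,0,0,0],[0,0,-0.029,0,0,0,0],[0,0,0,0,0,0,0],[0.01,0,0,0,0,0,0],[0.01,0,0,0,0,0,0],[0.008,0,0,0,0,0,0],[0.004,0,0,0,0,0,0]]' 60
python3 -m handwheel '[[0,0,0,0,0,0,0],[-0.02,-0.03,0,0,0,0,0],[0,-0.05,0,0,0,0,0],[0,-0.05,-0.04,0,0,0,0.3],[0,0,-0.05,0,0,0,0.5],[0,0,-0.05,0,0,0,0.7],[0,0,-0.05,0,0,0,0.7],[0,0,-0.05,0,0,0,0.7]]' 60
python3 - <<'E'
from h import *
st();c=cam('side');save(c,'s9',(180,220,420,384),3)
plan([.5255,-.1140,.185],80.1)
E
```

```text
time: 18.75
tool_pos: [0.5572, 0.2876, 0.0598]
tcp_rot: [-1.563, -0.08, 0.079]
wrist_force: [-0.4, 0.7, -1.5]
width: -0.002
time: 19.75
tool_pos: [0.5603, 0.045, 0.1874]
tcp_rot: [-1.563, -0.08, 0.079]
wrist_force: [-0.1, 0.2, -0.5]
width: 0.7
t 19.75 p [0.5603 0.045  0.1874] w 0.7 F [-0.1  0.2 -0.5]
[[0.995, 0.0, -0.101], [0.101, 0.006, 0.995], [0.001, -1.0, 0.006]] q [ 0.03  0.08  1.9   0.01  1.16 -1.64]
tool shift [-0.0503  0.0021 -0.1491]
turn about tool y 0.272
```

View pics/s9.png

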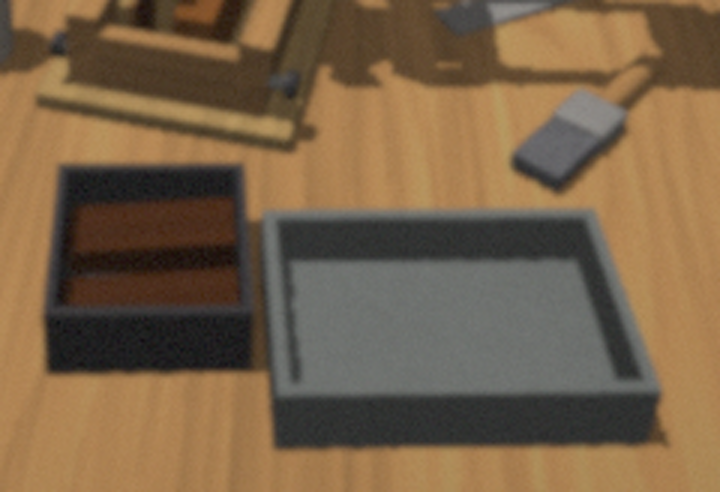

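Both wedges now lie flat inside the box, at (150,230) and (150,285). Now the third wedge.

```bash
python3 -m handwheel '[[-0.016,0,-0.05,0,0,0,0.7],[-0.017,0,-0.05,0,0,0,0.7],[-0.017,0,-0.049,0,0,0,0.7],[0,0,0,0,0.136,0,0.7],[0,0,0,0,0.136,0,0.7],[0,0,0,0,0,0,0.7]]' 60
python3 - <<'E'
from h import *
st()
plan([.5255,-.1140,.085],80.1)
E
```

```text
time: 20.55
tool_pos: [0.5257, -0.1068, 0.1863]
tcp_rot: [-1.561, 0.134, -0.133]
wrist_force: [0.5, -0.5, 0.5]
width: 0.7
t 20.55 p [ 0.5257 -0.1068  0.1863] w 0.7 F [ 0.5 -0.5  0.5]
[[0.986, -0.0, 0.169], [-0.169, 0.006, 0.986], [-0.001, -1.0, 0.006]] q [-0.25  0.04  1.95  0.01  1.16 -1.65]
tool shift [ 0.0012  0.1013 -0.0077]
turn about tool y 0.003
```

```bash
python3 -m handwheel '[[0.001,0.03,-0.0077,0,0,0,0.7],[0,0.04,0,0,0,0,0.7],[0,0.032,0,0,0,0,0.7],[0,0,0,0,0,0,0.7],[0,0,0,0,0,0,0.4],[0,0,0,0,0,0,0.2],[0,0,0,0,0,0,0.2],[0,0,0,0,0,0,0.2]]' 110
python3 - <<'E'
from h import *
st()
E
python3 -m handwheel '[[0,-0.004,0,0,0,0,0.2],[0,-0.004,0,0,0,0,0.2],[0,-0.004,0,0,0,0,0.2],[0,-0.005,0,0,0,0,0.2],[0,-0.01,0,0,0,0,0.2],[0,0,0,0,0,0,0.2]]' 110
python3 - <<'E'
from h import *
st();c=cam('wrist');save(c,'w3')
E
```

```text
time: 21.55
tool_pos: [0.5267, -0.114, 0.0861]
tcp_rot: [-1.561, 0.132, -0.135]
wrist_force: [-2.3, 2.8, 6.5]
width: 0.455
t 21.55 p [ 0.5267 -0.114   0.0861] w 0.455 F [-2.3  2.8  6.5]
[[0.985, 0.002, 0.17], [-0.17, 0.006, 0.985], [0.001, -1.0, 0.006]] q [-0.26  0.15  2.03  0.01  0.96 -1.67]
time: 22.3
tool_pos: [0.5249, -0.1143, 0.111]
tcp_rot: [-1.561, 0.135, -0.133]
wrist_force: [-0.1, -0.2, -5.7]
width: 0.456
t 22.3 p [ 0.5249 -0.1143  0.111 ] w 0.456 F [-0.1 -0.2 -5.7]
[[0.985, -0.001, 0.17], [-0.17, 0.006, 0.985], [-0.002, -1.0, 0.006]] q [-0.26  0.11  2.02  0.01  1.01 -1.67]
```

View pics/w3.png

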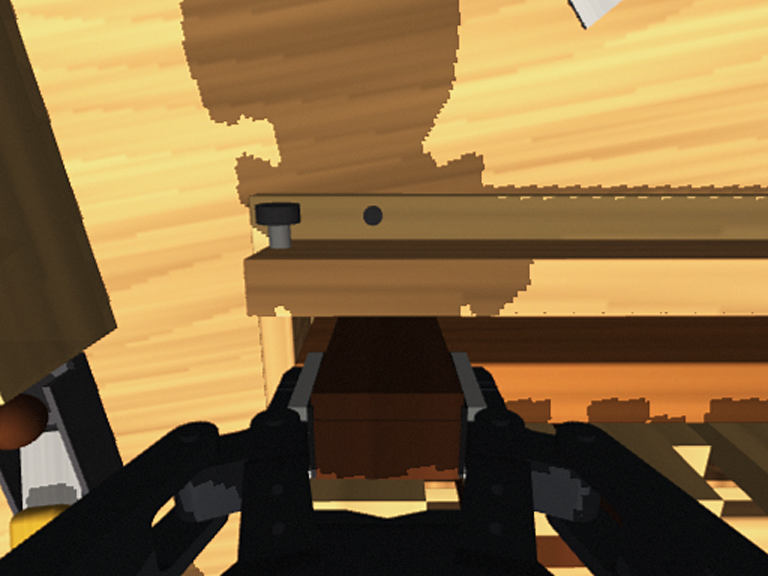

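The wedge is coming up with the pads; its head still sits at (385,440). I lift it clear and carry it over.

```bash
python3 -m handwheel '[[0,-0.02,0,0,0,0,0.2],[0,-0.04,0,0,0,0,0.2],[0,-0.04,0,0,0,0,0.2],[0,-0.025,0,0,0,0,0.2],[0,0,0.04,0,0,0,0.2],[0,0,0.055,0,0,0,0.2],[0,0,0.055,0,0,0,0.2],[0,0,0.055,0,0,0,0.2]]' 110
python3 - <<'E'
from h import *
st();boxes()
g=bp((607,320),5.7,(-10,0)); print(g)
plan([*g,.23],95.7)
E
```

```text
time: 23.35
tool_pos: [0.561, 0.0886, 0.2388]
tcp_rot: [-1.56, 0.133, -0.136]
wrist_force: [1.2, -0.3, -0.6]
width: 0.455
t 23.35 p [0.561  0.0886 0.2388] w 0.455 F [ 1.2 -0.3 -0.6]
[[0.985, 0.002, 0.171], [-0.171, 0.006, 0.985], [0.001, -1.0, 0.006]] q [ 0.11  0.06  1.83  0.01  1.25 -1.29]
wedgebox c [605. 334.] [121. 100.] 5.6 n 287
tray c [429. 348.] [211. 142.] 5.9 n 646
scrap c [ 421. -350.] [153. 200.] 87.8 n 994
[0.59704944 0.3190068 ]
tool shift [-0.0028  0.0117  0.2264]
turn about tool y -0.268
```

```bash
python3 -m handwheel '[[0,0,0.05,0,0,0,0.2],[0,0,0.055,0,0,0,0.2],[0,0,0.055,0,0,0,0.2],[0.005,0,0.05,0,0,0,0.2],[0.005,0,0.016,0,-0.134,0,0.2],[0,0,0,0,-0.134,0,0.2]]' 110
python3 -m handwheel '[[0,0,0,0,0,-0.16,0.2],[0,0,0,0,0,-0.16,0.2],[0,0,0,0,0,-0.16,0.2],[0,0,0,0,0,-0.16,0.2],[0,0,0,0,0,0,0.2]]'
python3 - <<'E'
from h import *
st();c=cam('side');save(c,'s10')
g=bp((607,320),5.7,(0,0)); 
plan([*g,.105])
E
```

```text
time: 24.15
tool_pos: [0.6093, 0.3098, 0.2394]
tcp_rot: [-1.563, -0.082, 0.08]
wrist_force: [0.4, -0.5, -1.2]
width: 0.454
time: 24.78
tool_pos: [0.6044, 0.3061, 0.2346]
tcp_rot: [-1.48, -0.567, -0.419]
wrist_force: [-0.4, 0.5, -1.5]
width: 0.45
t 24.77 p [0.6044 0.3061 0.2346] w 0.45 F [-0.4  0.5 -1.5]
[[0.802, 0.589, -0.098], [0.078, 0.059, 0.995], [0.592, -0.806, 0.002]] q [ 0.57 -0.04  2.06 -0.5   0.6  -0.76]
tool shift [-0.0779  0.1075  0.012 ]
```

View pics/s10.png

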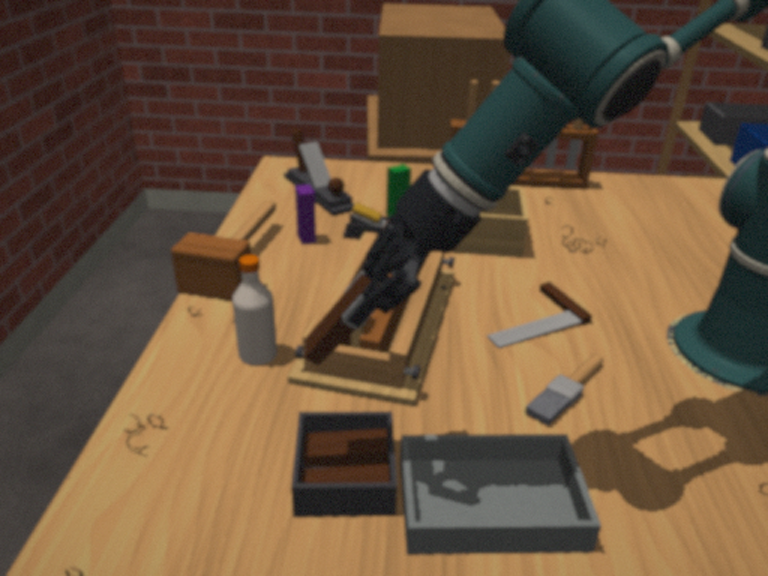

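```bash
python3 -m handwheel '[[-0.022,0.031,0.004,0,0,0,0.2],[-0.022,0.031,0.004,0,0,0,0.2],[-0.02,0.027,0.004,0,0,0,0.2],[-0.014,0.018,0,0,0,0,0.2],[0,0,0,0,0,0,0.2]]' 80
python3 - <<'E'
from h import *
st()
E
python3 -m handwheel '[[0,0,0,0,0,0,0.65],[0,0,0,0,0,0,0.65],[0,-0.01,0,0,0,0,0.65],[0.02,-0.03,0,0,0,0,0.65],[0.03,-0.03,0,0,0,0,0.65],[0.0,-0.04,0,0,0,0,0.65]]' 
python3 - <<'E'
from h import *
st();c=cam('side');save(c,'s11',(180,220,420,384),3)
E
```

```text
time: 25.45
tool_pos: [0.6107, 0.3205, 0.1058]
tcp_rot: [-1.477, -0.567, -0.426]
wrist_force: [-0.1, 0.6, -0.9]
width: 0.453
t 25.45 p [0.6107 0.3205 0.1058] w 0.453 F [-0.1  0.6 -0.9]
[[0.8, 0.593, -0.095], [0.074, 0.06, 0.995], [0.596, -0.803, 0.004]] q [ 0.59  0.15  2.14 -0.82  0.39 -0.38]
time: 26.2
tool_pos: [0.5847, 0.3186, 0.2291]
tcp_rot: [-1.471, -0.572, -0.43]
wrist_force: [-0.1, -0.8, 0.5]
width: 0.651
t 26.2 p [0.5847 0.3186 0.2291] w 0.651 F [-0.1 -0.8  0.5]
[[0.796, 0.597, -0.097], [0.072, 0.065, 0.995], [0.601, -0.799, 0.009]] q [ 0.61 -0.05  2.09 -0.55  0.59 -0.67]
```

View pics/s11.png

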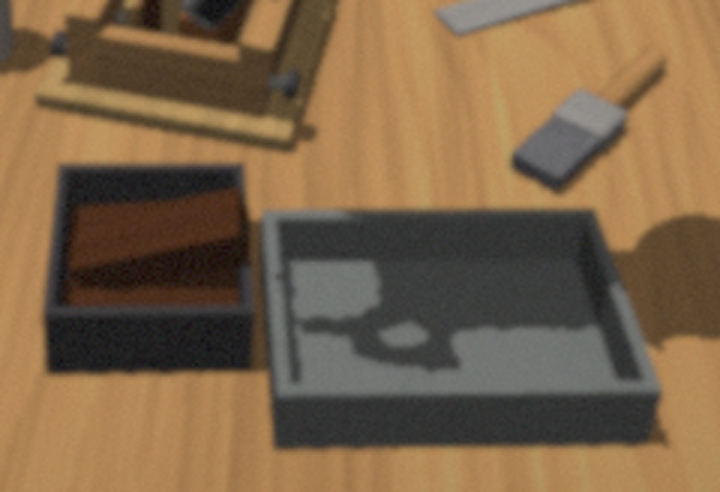

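The third wedge lies on the other two inside the box (150,230). All wedges are out. I return to the press with the jaws turned across the blanks.

```bash
python3 -m handwheel '[[0,0,-0.04,0,0,0.16,0.65],[0,0,-0.045,0,0,0.16,0.65],[0,0,-0.045,0,0,0.16,0.65],[0,0,-0.045,0,0,0.16,0.65],[0,0,0,0,0.18,0,0.65],[0,0,0,0,0.18,0,0.65],[0,0,0,0,0.18,0,0.65],[0,0,0,0,0.18,0,0.65]]' 60
python3 -m handwheel '[[0,0,0,0,0.184,0,0.65],[0,0,0,0,0.184,0,0.65],[0,0,0,0,0.184,0,0.65],[0,0,0,0,0.184,0,0.65],[0,0,0,0,0.184,0,0.65],[0,0,0,0,0.184,0,0.65],[0,0,0,0,0,0,0.65]]' 60
python3 - <<'E'
from h import *
st();boxes();clusters();c=cam('top');save(c,'t3',(175,155,325,260),5)
E
```

```text
time: 27.25
tool_pos: [0.5997, 0.1491, 0.2248]
tcp_rot: [-1.5, 0.473, -0.517]
wrist_force: [-0.1, 0.1, -0.2]
width: 0.649
time: 28.12
tool_pos: [0.5997, 0.1491, 0.2247]
tcp_rot: [-1.103, 1.305, -1.334]
wrist_force: [0.1, -0.4, 1.1]
width: 0.65
t 28.12 p [0.5997 0.1491 0.2247] w 0.65 F [ 0.1 -0.4  1.1]
[[-0.158, 0.03, 0.987], [-0.987, 0.004, -0.158], [-0.008, -1.0, 0.029]] q [ 0.2   0.14  1.76 -0.    1.21  0.36]
wedgebox c [609. 294.] [122.  74.] 7.5 n 219
tray c [425. 380.] [210.  75.] 6.1 n 398
scrap c [ 421. -350.] [151. 201.] 87.6 n 983
[195, 181, 19, 15, 223] z 124.0 [617. 104.] [42. 31.] 80
[215, 184, 23, 17, 231] z 124.0 [607.  45.] [61. 31.] 78
[247, 189, 12, 15, 133] z 124.0 [595. -23.] [26. 30.] 80
[264, 192, 18, 16, 212] z 124.0 [586. -74.] [42. 31.] 80
[286, 196, 18, 16, 216] z 125.0 [ 576. -132.] [42. 32.] 82
```

View pics/t3.png

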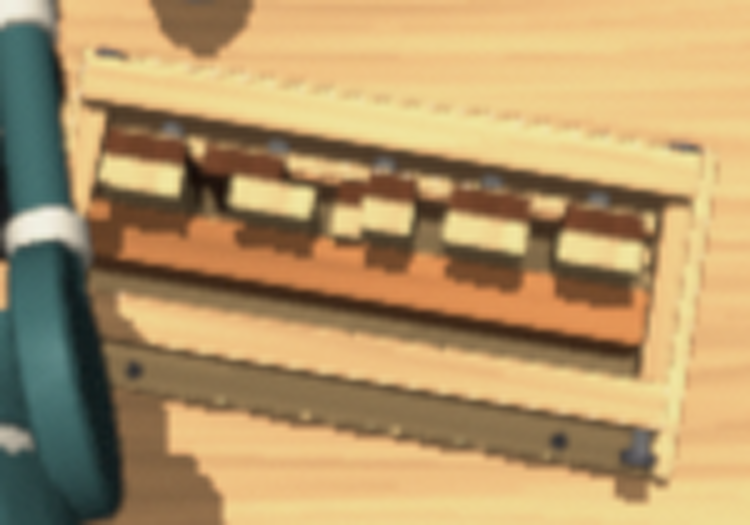

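```bash
python3 - <<'E'
from h import *
plan([.617,.1035,.086],-9.8)
E
```

```text
tool shift [0.0432 0.1386 0.0201]
turn about tool y 0.013
```

```bash
python3 -m handwheel '[[0.043,0,0.02,-0.029,0.013,0,0.6],[0,0.04,0.0,0,0,0,0.6],[0,0.03,0,0,0,0,0.6],[0,0,0,0,0,0,0.6]]' 60
python3 - <<'E'
from h import *
st();plan([.617,.1035,.086],-9.8);c=cam('wrist');save(c,'w4')
E
```

```text
time: 28.78
tool_pos: [0.6102, 0.1031, 0.1508]
tcp_rot: [-1.123, 1.343, -1.328]
wrist_force: [-0.3, 0.2, 0.6]
width: 0.601
t 28.77 p [0.6102 0.1031 0.1508] w 0.601 F [-0.3  0.2  0.6]
[[-0.172, -0.006, 0.985], [-0.985, 0.007, -0.172], [-0.006, -1.0, -0.007]] q [0.12 0.22 1.81 0.01 1.12 0.29]
tool shift [-0.0012  0.0648  0.0071]
turn about tool y -0.002
```

View pics/w4.png

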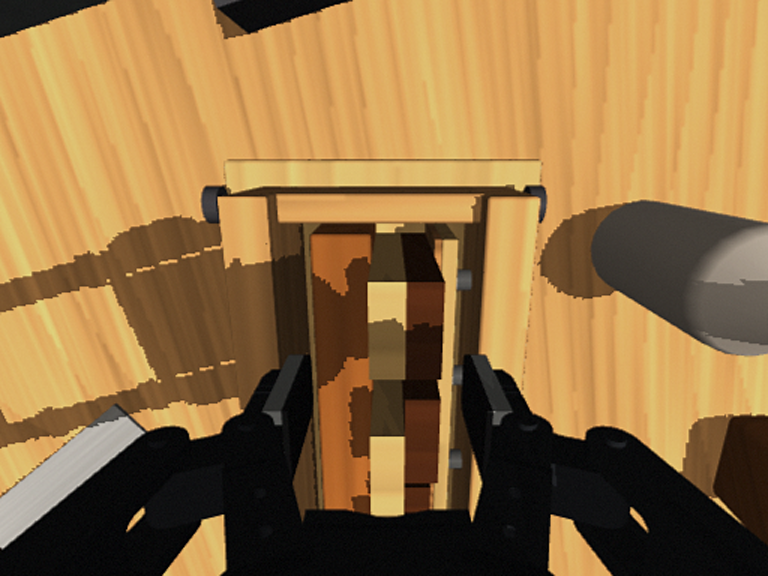

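The view shows the blank (pale and dark layers, top at (405,330)) between the open pads but 7 mm off centre. I correct for that and grip.

```bash
python3 -m handwheel '[[-0.001,0.01,0.007,0,0,0,0.6],[0,0.03,0.0,0,0,0,0.6],[0,0.024,0,0,0,0,0.6],[0,0,0,0,0,0,0.5],[0,0,0,0,0,0,0.2],[0,0,0,0,0,0,0.2],[0,0,0,0,0,0,0.2]]' 60
python3 - <<'E'
from h import *
st()
E
python3 -m handwheel '[[0,-0.01,0,0,0,0,0.2],[0,-0.03,0,0,0,0,0.2],[0,-0.04,0,0,0,0,0.2],[0,-0.04,0,0,0,0,0.2],[0,-0.03,0,0,0,0,0.2]]' 60
python3 - <<'E'
from h import *
st();c=cam('side');save(c,'s12');boxes();clusters()
g=bp((429,347),5.9,(20,38)); 
plan([*g,.24],95.9)
E
```

```text
time: 29.7
tool_pos: [0.6189, 0.1044, 0.0914]
tcp_rot: [-1.117, 1.341, -1.329]
wrist_force: [-5.2, 1.7, -0.2]
width: 0.343
t 29.7 p [0.6189 0.1044 0.0914] w 0.343 F [-5.2  1.7 -0.2]
[[-0.173, -0.001, 0.985], [-0.985, 0.008, -0.173], [-0.008, -1.0, -0.003]] q [0.12 0.29 1.84 0.01 1.01 0.29]
time: 30.32
tool_pos: [0.622, 0.1028, 0.2452]
tcp_rot: [-1.11, 1.335, -1.333]
wrist_force: [0.5, -0.5, -0.5]
width: 0.341
t 30.32 p [0.622  0.1028 0.2452] w 0.341 F [ 0.5 -0.5 -0.5]
[[-0.173, 0.008, 0.985], [-0.985, 0.008, -0.173], [-0.009, -1.0, 0.007]] q [0.12 0.17 1.7  0.01 1.27 0.29]
wedgebox c [605. 342.] [121.  84.] 5.5 n 218
tray c [428. 354.] [210. 128.] 6.2 n 536
scrap c [ 421. -350.] [152. 200.] 87.7 n 995
[218, 184, 20, 17, 209] z 124.0 [607.  42.] [54. 31.] 79
[247, 189, 12, 15, 133] z 124.0 [595. -23.] [26. 30.] 80
[264, 192, 18, 16, 211] z 124.0 [586. -74.] [42. 31.] 80
[286, 196, 18, 15, 218] z 124.0 [ 576. -133.] [42. 30.] 81
tool shift [-0.2488  0.0054 -0.2241]
turn about tool y -1.848
```

View pics/s12.png

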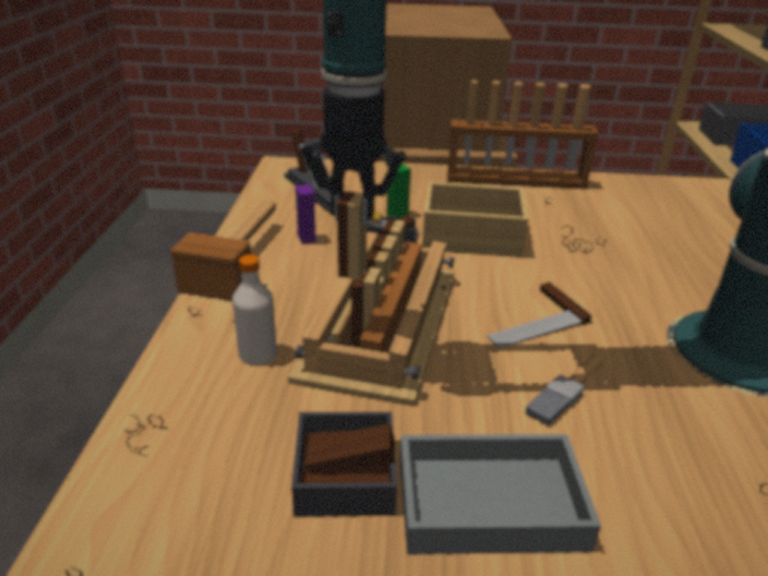

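```bash
python3 -m handwheel '[[-0.036,0,-0.032,0,0,0,0.2],[-0.042,0,-0.037,0,0,0,0.2],[-0.042,0,-0.037,0,0,0,0.2],[-0.042,0,-0.037,0,0,0,0.2],[-0.042,0,-0.037,0,0,0,0.2],[-0.038,0,-0.037,0,0,0,0.2],[-0.006,0,-0.007,0,-0.15,0,0.2],[0,0,0,0,-0.18,0,0.2]]' 60
python3 -m handwheel '[[0,0,0,0,-0.18,0,0.2],[0,0,0,0,-0.18,0,0.2],[0,0,0,0,-0.18,0,0.2],[0,0,0,0,-0.18,0,0.2],[0,0,0,0,-0.18,0,0.2],[0,0,0,0,-0.18,0,0.2],[0,0,0,0,-0.18,0,0.2],[0,0,0,0,-0.18,0,0.2]]' 60
python3 -m handwheel '[[0,0,0,0,-0.08,-0.14,0.2],[0,0,0,0,0,-0.16,0.2],[0,0,0,0,0,-0.16,0.2],[0,0,0,0,0,-0.16,0.2],[0,0,0,0,0,0,0.2]]'
python3 - <<'E'
from h import *
st();c=cam('side');save(c,'s13')
g=bp((429,347),5.9,(18,38)); 
plan([*g,.09])
E
```

```text
time: 31.48
tool_pos: [0.4407, 0.3867, 0.2404]
tcp_rot: [-1.278, 1.091, -1.083]
wrist_force: [-0.1, -0.1, -0.7]
width: 0.34
time: 32.48
tool_pos: [0.4418, 0.3854, 0.2404]
tcp_rot: [-1.564, -0.024, 0.025]
wrist_force: [0.1, -0.4, -1.2]
width: 0.343
time: 33.1
tool_pos: [0.4385, 0.3838, 0.2372]
tcp_rot: [-1.486, -0.562, -0.397]
wrist_force: [-0.5, 0.7, -0.5]
width: 0.341
t 33.1 p [0.4385 0.3838 0.2372] w 0.341 F [-0.5  0.7 -0.5]
[[0.811, 0.574, -0.108], [0.09, 0.059, 0.994], [0.577, -0.816, -0.004]] q [ 0.93 -0.16  2.16 -0.63  0.8  -0.38]
tool shift [-0.0839  0.1237  0.0015]
```

View pics/s13.png

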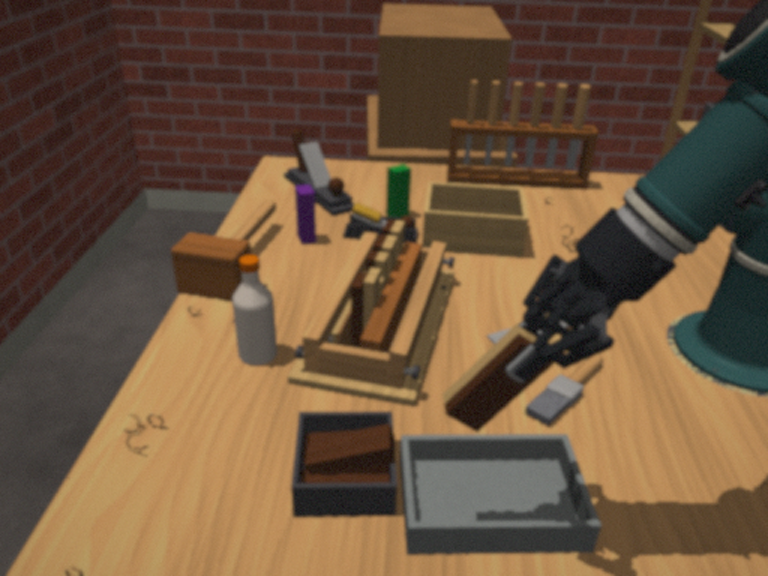

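```bash
python3 -m handwheel '[[-0.024,0.034,0,0,0,0,0.2],[-0.024,0.034,0,0,0,0,0.2],[-0.022,0.032,0,0,0,0,0.2],[-0.011,0.018,0,0,0,0,0.2],[-0.006,0.010,0,0,0,0,0.2],[0,0,0,0,0,0,0.2]]' 60
python3 - <<'E'
from h import *
st();c=cam('side');save(c,'s14',(180,220,420,384),3)
E
```

```text
time: 33.9
tool_pos: [0.4473, 0.3864, 0.0867]
tcp_rot: [-1.482, -0.56, -0.405]
wrist_force: [-1.0, 0.7, -1.2]
width: 0.341
t 33.9 p [0.4473 0.3864 0.0867] w 0.341 F [-1.   0.7 -1.2]
[[0.81, 0.578, -0.102], [0.083, 0.06, 0.995], [0.581, -0.814, 0.001]] q [ 0.92  0.06  2.27 -0.93  0.55  0.  ]
```

View pics/s14.png

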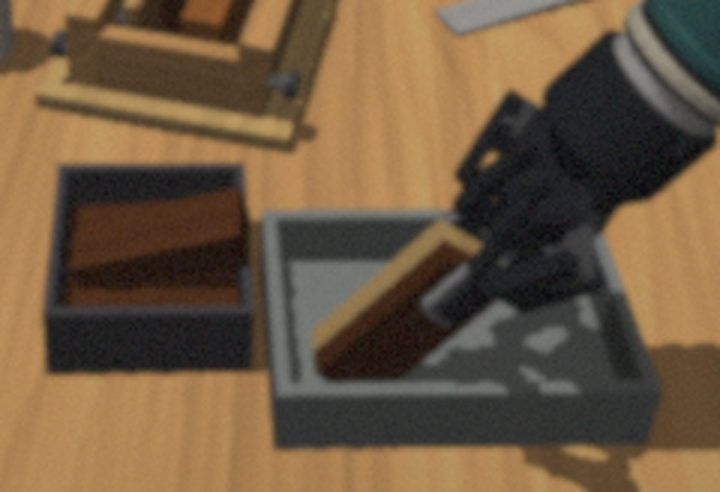

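The blank is tilted inside the tray, its foot just above the floor at (330,365). I release it.

```bash
python3 -m handwheel '[[0,0,0,0,0,0,0.55],[0,0,0,0,0,0,0.55],[0,-0.01,0,0,0,0,0.55],[0.01,-0.03,0,0,0,0,0.55],[0.02,-0.03,0,0,0,0,0.55],[0.03,-0.05,0,0,0,0,0.6],[0.03,-0.03,0,0,0,0.1,0.6]]' 
python3 - <<'E'
from h import *
st();c=cam('side');save(c,'s15',(180,220,420,384),3)
E
```

```text
time: 34.83
tool_pos: [0.429, 0.3848, 0.2632]
tcp_rot: [-1.501, -0.487, -0.321]
wrist_force: [0.4, 0.3, 0.5]
width: 0.597
t 34.83 p [0.429  0.3848 0.2632] w 0.597 F [0.4 0.3 0.5]
[[0.864, 0.492, -0.109], [0.094, 0.056, 0.994], [0.495, -0.869, 0.002]] q [ 0.9  -0.17  2.08 -0.46  0.9  -0.55]
```

View pics/s15.png

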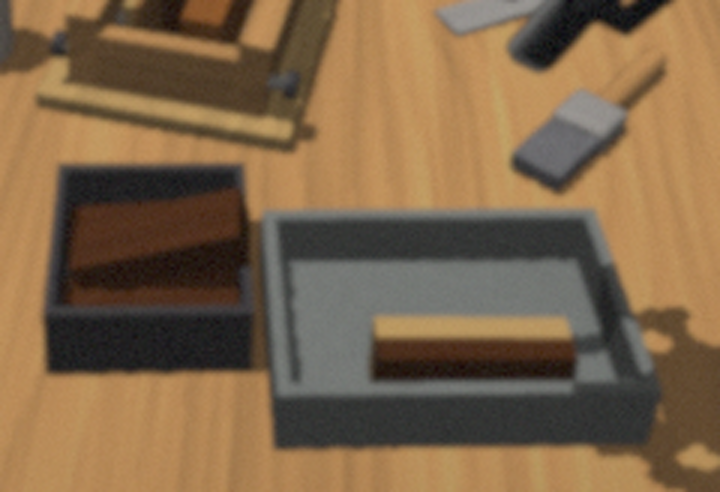

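Blank A lies flat in the tray at (470,350). Next is D, a sound blank at (586,-74).

```bash
python3 -m handwheel '[[0,0,-0.04,0,0,0.17,0.6],[0.01,0,-0.05,0,0,0.17,0.6],[0.01,0,-0.055,0,0,0.17,0.6],[0.02,0,-0.055,0,0,0,0.6],[0.015,0,-0.055,0,0,0,0.6],[0.015,0,-0.055,0,0,0,0.6],[0.015,0,-0.055,0,0,0,0.6],[0.015,0,-0.055,0,0,0,0.6]]' 
python3 -m handwheel '[[0.02,0,-0.05,0,0.1,0,0.6],[0,0,0,0,0.18,0,0.6],[0,0,0,0,0.184,0,0.6],[0,0,0,0,0.184,0,0.6],[0,0,0,0,0.184,0,0.6],[0,0,0,0,0.184,0,0.6],[0,0,0,0,0.184,0,0.6],[0,0,0,0,0.184,0,0.6]]' 
python3 -m handwheel '[[0,0,0,0,0.184,0,0.6],[0,0,0,0,0.184,0,0.6],[0,0,0,0,0.104,0,0.6],[0,0,0,0,0,0,0.6]]'
python3 - <<'E'
from h import *
st();boxes();clusters()
plan([.586,-.074,.086],-9.8)
E
```

```text
time: 35.88
tool_pos: [0.5747, -0.024, 0.2679]
tcp_rot: [-1.567, -0.093, 0.073]
wrist_force: [0.3, 0.1, -0.8]
width: 0.601
time: 36.88
tool_pos: [0.5993, -0.0697, 0.2678]
tcp_rot: [-1.321, 0.988, -1.001]
wrist_force: [-0.2, 0.7, -0.9]
width: 0.599
time: 37.38
tool_pos: [0.5993, -0.0698, 0.2678]
tcp_rot: [-1.108, 1.333, -1.342]
wrist_force: [0.1, 0.5, 0.9]
width: 0.602
t 37.38 p [ 0.5993 -0.0698  0.2678] w 0.602 F [0.1 0.5 0.9]
[[-0.178, 0.012, 0.984], [-0.984, 0.003, -0.178], [-0.005, -1.0, 0.011]] q [-0.16  0.1   1.73  0.    1.3   0.02]
wedgebox c [607. 320.] [121. 128.] 5.5 n 398
tray c [429. 347.] [210. 142.] 5.9 n 839
scrap c [ 421. -350.] [152. 200.] 87.9 n 992
[215, 184, 18, 15, 167] z 124.0 [608.  54.] [42. 31.] 81
[247, 189, 12, 15, 136] z 124.0 [595. -23.] [26. 31.] 80
[264, 194, 18, 14, 97] z 124.0 [586. -74.] [42. 30.] 80
[286, 196, 16, 15, 178] z 124.0 [ 576. -130.] [36. 31.] 80
tool shift [ 0.0072  0.1814 -0.0145]
turn about tool y -0.007
```

```bash
python3 -m handwheel '[[0.007,0.03,-0.0145,-0.011,0,0,0.6],[0,0.045,0,0,0,0,0.6],[0,0.045,0,0,0,0,0.6],[0,0.035,0,0,0,0,0.6],[0,0.02,0,0,0,0,0.6],[0,0.007,0,0,0,0,0.6],[0,0,0,0,0,0,0.6]]' 60
python3 - <<'E'
from h import *
st();plan([.586,-.074,.086],-9.8)
E
python3 -m handwheel '[[0,0,0,0,0,0,0.5],[0,0,0,0,0,0,0.2],[0,0,0,0,0,0,0.2],[0,0,0,0,0,0,0.2]]' 60
python3 - <<'E'
from h import *
st()
E
```

```text
time: 38.35
tool_pos: [0.585, -0.0738, 0.0856]
tcp_rot: [-1.114, 1.342, -1.337]
wrist_force: [0.4, 0.2, 0.2]
width: 0.6
t 38.35 p [ 0.585  -0.0738  0.0856] w 0.6 F [0.4 0.2 0.2]
[[-0.179, 0.001, 0.984], [-0.984, 0.005, -0.179], [-0.005, -1.0, 0.0]] q [-0.17  0.24  1.93  0.01  0.98  0.01]
tool shift [ 0.     -0.0004  0.001 ]
turn about tool y -0.009
time: 38.85
tool_pos: [0.5859, -0.074, 0.0867]
tcp_rot: [-1.113, 1.341, -1.339]
wrist_force: [0.4, -1.4, 5.5]
width: 0.344
t 38.85 p [ 0.5859 -0.074   0.0867] w 0.344 F [ 0.4 -1.4  5.5]
[[-0.18, 0.004, 0.984], [-0.984, 0.004, -0.18], [-0.005, -1.0, 0.003]] q [-0.17  0.23  1.93  0.01  0.98  0.01]
```

```bash
python3 -m handwheel '[[0,-0.01,0,0,0,0,0.2],[0,-0.03,0,0,0,0,0.2],[0,-0.04,0,0,0,0,0.2],[0,-0.045,0,0,0,0,0.2],[0,-0.035,0,0,0,0,0.2]]' 60
python3 - <<'E'
from h import *
st();c=cam('side');save(c,'s16',(180,80,420,300),3)
g=bp((429,347),5.9,(18,-2)); 
plan([*g,.24],95.9)
E
```

```text
time: 39.48
tool_pos: [0.5838, -0.0745, 0.2468]
tcp_rot: [-1.115, 1.344, -1.337]
wrist_force: [0.5, -0.1, -1.1]
width: 0.343
t 39.48 p [ 0.5838 -0.0745  0.2468] w 0.343 F [ 0.5 -0.1 -1.1]
[[-0.18, -0.0, 0.984], [-0.984, 0.005, -0.18], [-0.005, -1.0, -0.001]] q [-0.17  0.09  1.78  0.01  1.27  0.01]
tool shift [-0.3898  0.0129 -0.2129]
turn about tool y -1.854
```

View pics/s16.png

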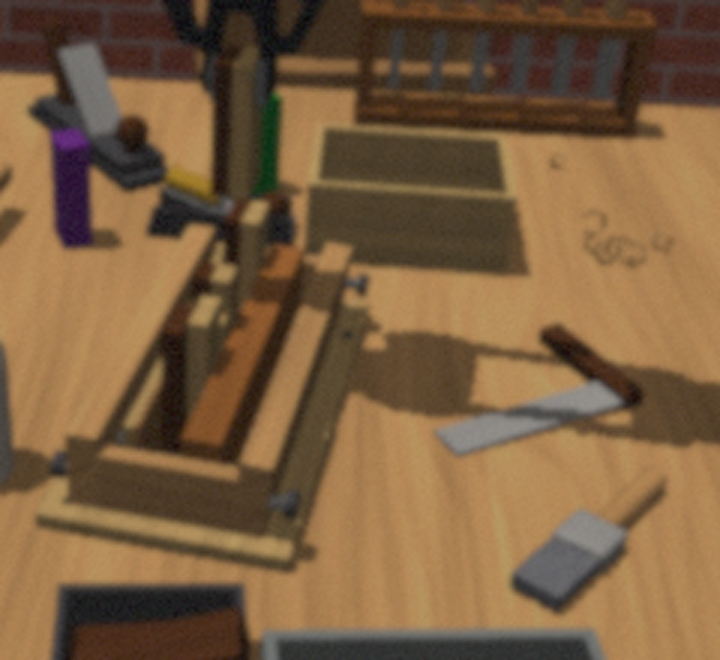

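```bash
python3 -m handwheel '[[-0.045,0,-0.025,0,0,0,0.2],[-0.05,0,-0.027,0,0,0,0.2],[-0.05,0,-0.027,0,0,0,0.2],[-0.05,0,-0.027,0,0,0,0.2],[-0.05,0,-0.027,0,0,0,0.2],[-0.05,0,-0.027,0,0,0,0.2],[-0.05,0,-0.027,0,0,0,0.2],[-0.045,0,-0.026,0,-0.1,0,0.2]]' 60
python3 -m handwheel '[[0,0,0,0,-0.18,0,0.2],[0,0,0,0,-0.184,0,0.2],[0,0,0,0,-0.184,0,0.2],[0,0,0,0,-0.184,0,0.2],[0,0,0,0,-0.184,0,0.2],[0,0,0,0,-0.184,0,0.2],[0,0,0,0,-0.184,0,0.2],[0,0,0,0,-0.184,0,0.2]]' 60
python3 -m handwheel '[[0,0,0,0,-0.184,0,0.2],[0,0,0,0,-0.1,-0.1,0.2],[0,0,0,0,0,-0.17,0.2],[0,0,0,0,0,-0.17,0.2],[0,0,0,0,0,-0.17,0.2],[0,0,0,0,0,0,0.2]]'
python3 - <<'E'
from h import *
st();c=cam('side');save(c,'s17')
g=bp((429,347),5.9,(18,-2)); 
plan([*g,.083])
E
```

```text
time: 40.52
tool_pos: [0.4432, 0.3487, 0.2464]
tcp_rot: [-1.17, 1.269, -1.263]
wrist_force: [0.8, -0.6, -0.7]
width: 0.343
time: 41.52
tool_pos: [0.4439, 0.3468, 0.2462]
tcp_rot: [-1.563, 0.141, -0.137]
wrist_force: [-0.4, 0.8, -1.2]
width: 0.342
time: 42.28
tool_pos: [0.4406, 0.3449, 0.2422]
tcp_rot: [-1.492, -0.551, -0.392]
wrist_force: [0.3, 1.3, -1.7]
width: 0.342
t 42.27 p [0.4406 0.3449 0.2422] w 0.342 F [ 0.3  1.3 -1.7]
[[0.818, 0.565, -0.103], [0.088, 0.053, 0.995], [0.568, -0.823, -0.006]] q [ 0.87 -0.22  2.2  -0.59  0.8  -0.47]
tool shift [-0.0883  0.1356  0.0006]
```

View pics/s17.png

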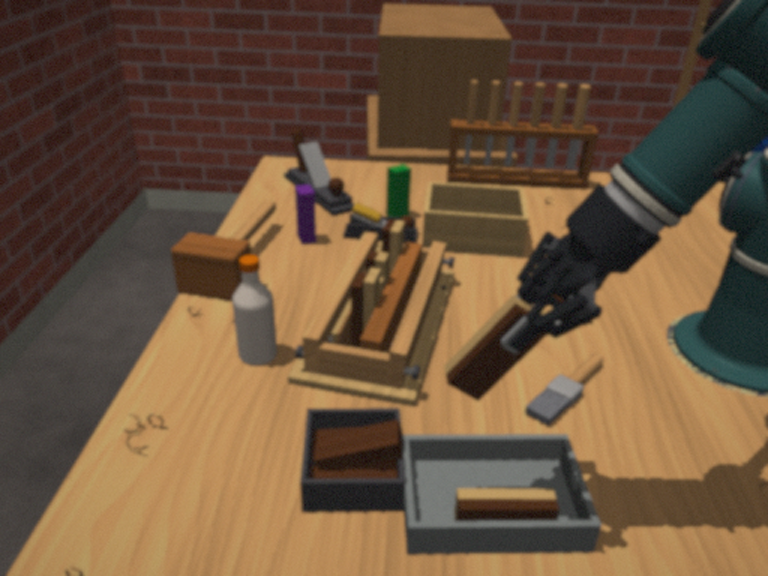

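The picture shows the wedge box knocked towards the tray and turned (its corners are now (305,410) to (400,505)). The wedges are still in it. I re-measure the tray before placing.

```bash
python3 - <<'E'
from h import *
boxes()
c=cam('side');P=cloud(c)*1000
P=P.reshape(-1,3)
# rim points
for n,h,b in [('tray',45,(300,545,240,460)),('wb',50,(530,690,230,410))]:
    m=(abs(P[:,2]-h)<4)&(P[:,0]>b[0])&(P[:,0]<b[1])&(P[:,1]>b[2])&(P[:,1]<b[3])
    print(n,cv2.minAreaRect(P[m][:,:2].astype(np.float32)),m.sum())
E
```

```text
wedgebox c [593. 317.] [129. 135.] 5.9 n 454
tray c [458. 329.] [265. 186.] 5.6 n 798
scrap c [ 421. -350.] [151. 200.] 87.9 n 989
tray ((435.169677734375, 349.3877868652344), (222.8809814453125, 143.7638397216797), 5.835824966430664) 2155
wb ((593.3286743164062, 323.57916259765625), (129.6746063232422, 146.36732482910156), 5.332666397094727) 1143
```

The tray outline matches the earlier pictures, so only the wedge box moved. I lower the blank.

```bash
python3 -m handwheel '[[-0.024,0.036,0,0,0,0,0.2],[-0.024,0.036,0,0,0,0,0.2],[-0.022,0.034,0,0,0,0,0.2],[-0.012,0.018,0,0,0,0,0.2],[-0.005,0.009,0,0,0,0,0.2],[0,0,0,0,0,0,0.2]]' 60
python3 - <<'E'
from h import *
st()
E
python3 -m handwheel '[[0,0,0,0,0,0,0.5],[0,0,0,0,0,0,0.5],[0,-0.01,0,0,0,0,0.5],[0.01,-0.03,0,0,0,0,0.5],[0.02,-0.03,0,0,0,0,0.55],[0.03,-0.05,0,0,0,0,0.6],[0.03,-0.03,0,0,0,0.1,0.6]]' 
python3 - <<'E'
from h import *
st();c=cam('side');save(c,'s18',(180,220,420,384),3)
E
```

```text
time: 43.18
tool_pos: [0.4512, 0.3481, 0.0885]
tcp_rot: [-1.487, -0.551, -0.401]
wrist_force: [1.0, -0.3, -2.0]
width: 0.34
t 43.17 p [0.4512 0.3481 0.0885] w 0.34 F [ 1.  -0.3 -2. ]
[[0.815, 0.571, -0.099], [0.081, 0.056, 0.995], [0.573, -0.819, -0.0]] q [ 0.85  0.01  2.32 -0.91  0.52 -0.08]
time: 44.05
tool_pos: [0.4348, 0.3469, 0.2645]
tcp_rot: [-1.505, -0.476, -0.316]
wrist_force: [1.1, 1.1, -0.8]
width: 0.598
t 44.05 p [0.4348 0.3469 0.2645] w 0.598 F [ 1.1  1.1 -0.8]
[[0.869, 0.484, -0.105], [0.091, 0.052, 0.994], [0.486, -0.874, 0.001]] q [ 0.83 -0.22  2.12 -0.43  0.9  -0.64]
```

View pics/s18.png

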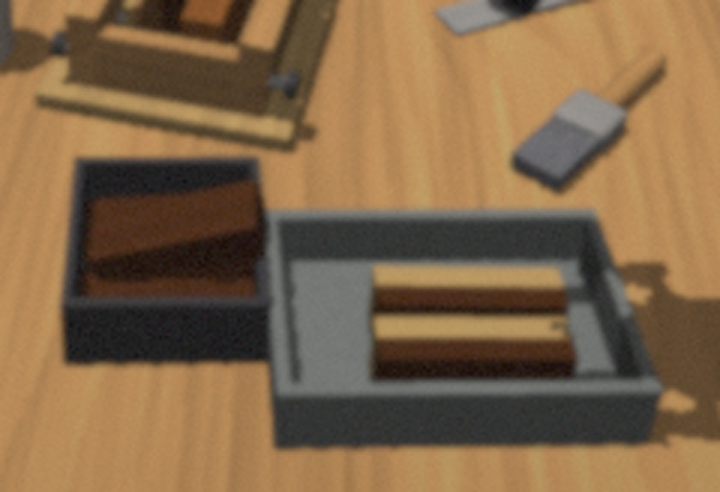

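Two blanks lie flat side by side in the tray, (470,285) and (470,345). Next is E, the sound blank at (576,-132).

```bash
python3 -m handwheel '[[0,0,-0.04,0,0,0.17,0.6],[0.01,0,-0.05,0,0,0.17,0.6],[0.01,0,-0.055,0,0,0.15,0.6],[0.02,0,-0.055,0,0,0,0.6],[0.015,0,-0.055,0,0,0,0.6],[0.015,0,-0.055,0,0,0,0.6],[0.015,0,-0.055,0,0,0,0.6],[0.01,0,-0.055,0,0,0,0.6]]' 
python3 -m handwheel '[[0,0,-0.055,0,0,0,0.6],[0,0,0,0,0.18,0,0.6],[0,0,0,0,0.184,0,0.6],[0,0,0,0,0.184,0,0.6],[0,0,0,0,0.184,0,0.6],[0,0,0,0,0.184,0,0.6],[0,0,0,0,0.184,0,0.6],[0,0,0,0,0.184,0,0.6]]' 
python3 -m handwheel '[[0,0,0,0,0.184,0,0.6],[0,0,0,0,0.184,0,0.6],[0,0,0,0,0.184,0,0.6],[0,0,0,0,0,0,0.6]]'
python3 - <<'E'
from h import *
st();boxes();clusters()
plan([.576,-.1325,.086],-9.8)
E
```

```text
time: 45.1
tool_pos: [0.574, -0.0631, 0.2703]
tcp_rot: [-1.568, -0.097, 0.062]
wrist_force: [0.4, 0.7, 0.2]
width: 0.598
time: 46.1
tool_pos: [0.5788, -0.1159, 0.2701]
tcp_rot: [-1.352, 0.908, -0.935]
wrist_force: [-0.1, 0.4, 0.3]
width: 0.601
time: 46.6
tool_pos: [0.5789, -0.116, 0.27]
tcp_rot: [-1.11, 1.313, -1.335]
wrist_force: [0.3, 0.2, -0.0]
width: 0.602
t 46.6 p [ 0.5789 -0.116   0.27  ] w 0.602 F [ 0.3  0.2 -0. ]
[[-0.161, 0.021, 0.987], [-0.987, 0.002, -0.161], [-0.005, -1.0, 0.021]] q [-0.24  0.07  1.76  0.01  1.29 -0.08]
wedgebox c [585. 341.] [141. 184.] 5.6 n 690
tray c [457. 329.] [265. 185.] 5.5 n 995
scrap c [ 421. -350.] [151. 200.] 87.9 n 997
[215, 184, 24, 17, 232] z 123.0 [607.  45.] [60. 31.] 81
[247, 189, 12, 15, 136] z 124.0 [595. -23.] [26. 30.] 78
[298, 199, 6, 12, 30] z 124.0 [ 572. -146.] [13. 28.] 82
tool shift [ 0.0176  0.1837 -0.0041]
turn about tool y 0.01
```

```bash
python3 -m handwheel '[[0.0176,0.03,-0.004,-0.021,0.01,0,0.6],[0,0.045,0,0,0,0,0.6],[0,0.045,0,0,0,0,0.6],[0,0.035,0,0,0,0,0.6],[0,0.02,0,0,0,0,0.6],[0,0.007,0,0,0,0,0.6],[0,0,0,0,0,0,0.6]]' 60
python3 - <<'E'
from h import *
st();plan([.576,-.1325,.086],-9.8)
c=cam('wrist');save(c,'w5')
E
```

```text
time: 47.58
tool_pos: [0.5731, -0.1326, 0.0874]
tcp_rot: [-1.118, 1.339, -1.332]
wrist_force: [0.7, 0.4, 0.2]
width: 0.604
t 47.58 p [ 0.5731 -0.1326  0.0874] w 0.604 F [0.7 0.4 0.2]
[[-0.174, 0.0, 0.985], [-0.985, 0.005, -0.174], [-0.005, -1.0, -0.001]] q [-0.27  0.23  1.93  0.01  0.98 -0.1 ]
tool shift [-0.0006  0.0014  0.0029]
turn about tool y -0.003
```

View pics/w5.png

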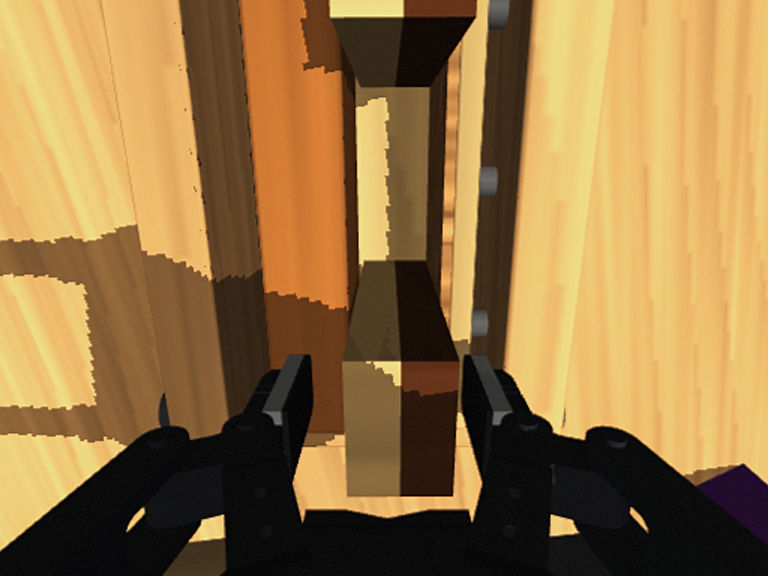

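The blank sits between the pads (top at (400,430)), 3 mm off centre. I correct, grip and lift.

```bash
python3 -m handwheel '[[0,0.001,0.003,0,0,0,0.5],[0,0,0,0,0,0,0.2],[0,0,0,0,0,0,0.2],[0,0,0,0,0,0,0.2]]' 60
python3 -m handwheel '[[0,-0.01,0,0,0,0,0.2],[0,-0.03,0,0,0,0,0.2],[0,-0.04,0,0,0,0,0.2],[0,-0.045,0,0,0,0,0.2],[0,-0.035,0,0,0,0,0.2],[-0.05,0,-0.027,0,0,0,0.2],[-0.05,0,-0.027,0,0,0,0.2]]' 60
python3 - <<'E'
from h import *
st()
c,P=boxes();save(c,'t5',(80,150,180,320),3.5)
g=bp((429,347),5.9,(18,-40)); 
plan([*g,.24],95.9)
E
```

```text
time: 48.12
tool_pos: [0.5766, -0.1331, 0.0877]
tcp_rot: [-1.117, 1.338, -1.333]
wrist_force: [-1.5, -0.0, 5.9]
width: 0.337
time: 49.0
tool_pos: [0.5399, -0.0252, 0.2479]
tcp_rot: [-1.115, 1.34, -1.334]
wrist_force: [1.2, 0.0, -0.6]
width: 0.344
t 49.0 p [ 0.5399 -0.0252  0.2479] w 0.344 F [ 1.2  0.  -0.6]
[[-0.176, 0.002, 0.984], [-0.984, 0.006, -0.176], [-0.006, -1.0, 0.001]] q [-0.1  -0.    1.87  0.01  1.27  0.08]
wedgebox c [591. 333.] [130. 168.] 5.5 n 669
tray c [452. 337.] [182. 268.] 89.7 n 978
scrap c [ 421. -350.] [152. 200.] 87.8 n 996
tool shift [-0.308   0.0112 -0.1411]
turn about tool y -1.847
```

View pics/t5.png

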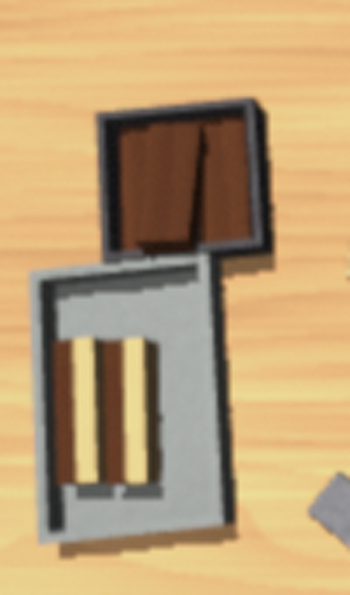

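The top view shows the tray unmoved, with a free strip at its right (185,400). The wedge box, with its wedges, sits against the tray's far end. Blank E goes in the free strip.

```bash
python3 -m handwheel '[[-0.051,0,-0.0235,0,0,0,0.2],[-0.051,0,-0.0235,0,0,0,0.2],[-0.051,0,-0.0235,0,0,0,0.2],[-0.051,0,-0.0235,0,0,0,0.2],[-0.051,0,-0.0235,0,0,0,0.2],[-0.051,0,-0.0235,0,0,0,0.2],[0,0,0,0,-0.18,0,0.2],[0,0,0,0,-0.184,0,0.2]]' 60
python3 -m handwheel '[[0,0,0,0,-0.18,0,0.2],[0,0,0,0,-0.184,0,0.2],[0,0,0,0,-0.184,0,0.2],[0,0,0,0,-0.184,0,0.2],[0,0,0,0,-0.184,0,0.2],[0,0,0,0,-0.184,0,0.2],[0,0,0,0,-0.184,0,0.2],[0,0,0,0,-0.184,0,0.2]]' 60
python3 -m handwheel '[[0,0,0,0,-0.014,-0.17,0.2],[0,0,0,0,0,-0.17,0.2],[0,0,0,0,0,-0.17,0.2],[0,0,0,0,0,-0.1,0.2],[0,0,0,0,0,0,0.2]]'
python3 - <<'E'
from h import *
st();c=cam('side');save(c,'s19')
g=bp((429,347),5.9,(18,-40)); 
plan([*g,.083])
E
```

```text
time: 50.05
tool_pos: [0.4536, 0.3009, 0.2485]
tcp_rot: [-1.293, 1.065, -1.059]
wrist_force: [0.3, 0.1, -1.3]
width: 0.346
time: 51.05
tool_pos: [0.4541, 0.2998, 0.2486]
tcp_rot: [-1.564, -0.073, 0.073]
wrist_force: [0.0, 0.1, -1.3]
width: 0.346
time: 51.68
tool_pos: [0.452, 0.2992, 0.2467]
tcp_rot: [-1.484, -0.55, -0.396]
wrist_force: [0.5, -1.1, -0.3]
width: 0.345
t 51.67 p [0.452  0.2992 0.2467] w 0.345 F [ 0.5 -1.1 -0.3]
[[0.817, 0.568, -0.102], [0.083, 0.06, 0.995], [0.571, -0.821, 0.002]] q [ 0.76 -0.3   2.24 -0.53  0.76 -0.6 ]
tool shift [-0.0955  0.1348  0.0089]
```

View pics/s19.png

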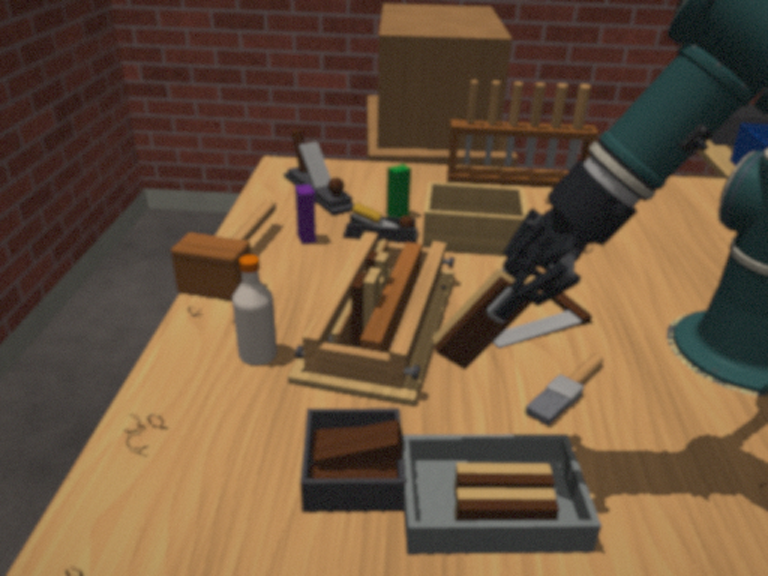

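```bash
python3 -m handwheel '[[-0.026,0.036,0.003,0,0,0,0.2],[-0.026,0.036,0.003,0,0,0,0.2],[-0.024,0.034,0.003,0,0,0,0.2],[-0.012,0.018,0,0,0,0,0.2],[-0.006,0.009,0,0,0,0,0.2],[0,0,0,0,0,0,0.2]]' 60
python3 - <<'E'
from h import *
st();c=cam('side');save(c,'s20',(180,220,420,384),3)
E
```

```text
time: 52.48
tool_pos: [0.4536, 0.3093, 0.0852]
tcp_rot: [-1.484, -0.548, -0.4]
wrist_force: [0.4, 0.2, -0.7]
width: 0.341
t 52.48 p [0.4536 0.3093 0.0852] w 0.341 F [ 0.4  0.2 -0.7]
[[0.817, 0.569, -0.098], [0.079, 0.059, 0.995], [0.572, -0.82, 0.003]] q [ 0.78 -0.04  2.38 -0.9   0.48 -0.14]
```

View pics/s20.png

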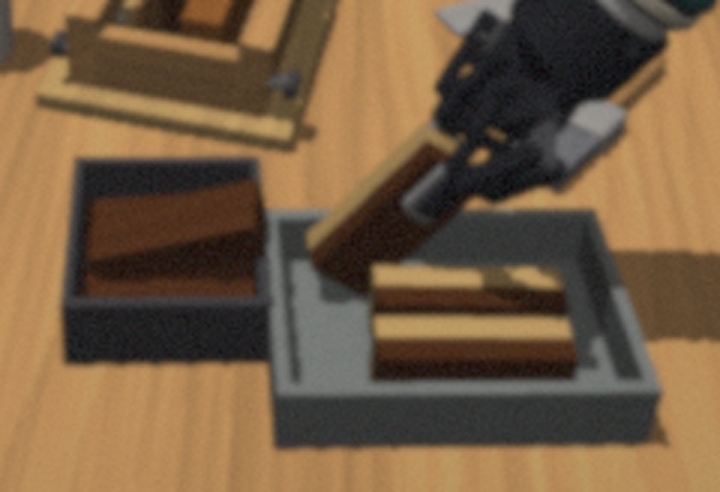

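The blank is over the free strip, its foot about to touch at (340,275). I release it.

```bash
python3 -m handwheel '[[0,0,0,0,0,0,0.5],[0,0,0,0,0,0,0.5],[0,-0.01,0,0,0,0,0.5],[0.01,-0.03,0,0,0,0,0.5],[0.02,-0.03,0,0,0,0,0.55],[0.03,-0.05,0,0,0,0,0.6],[0.03,-0.03,0,0,0,0.1,0.6]]' 
python3 - <<'E'
from h import *
st();c=cam('side');save(c,'s21',(180,220,420,384),3)
E
```

```text
time: 53.4
tool_pos: [0.4376, 0.3078, 0.262]
tcp_rot: [-1.501, -0.475, -0.316]
wrist_force: [1.6, -0.2, -0.4]
width: 0.599
t 53.4 p [0.4376 0.3078 0.262 ] w 0.599 F [ 1.6 -0.2 -0.4]
[[0.869, 0.483, -0.105], [0.089, 0.056, 0.994], [0.486, -0.874, 0.005]] q [ 0.76 -0.28  2.17 -0.39  0.87 -0.72]
```

View pics/s21.png

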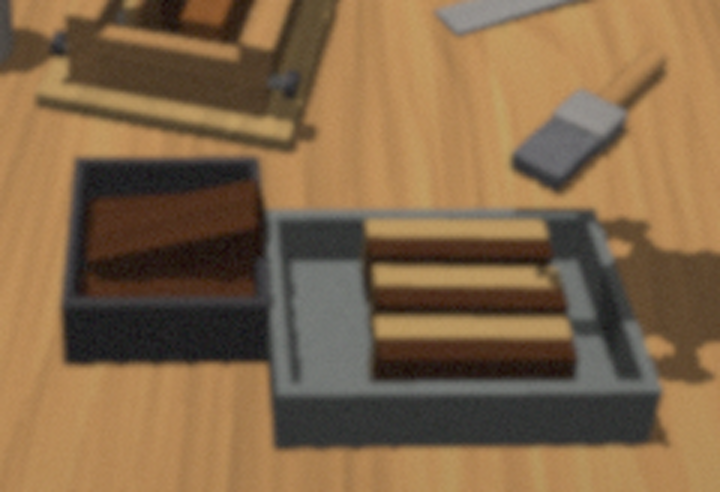

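All three sound blanks lie flat in the tray. Now the slipped one at (607,45).

```bash
python3 -m handwheel '[[0.02,0,-0.03,0,0,0.17,0.6],[0.03,0,-0.045,0,0,0.17,0.6],[0.03,0,-0.05,0,0,0.15,0.6],[0.03,0,-0.05,0,0,0,0.6],[0.03,0,-0.05,0,0,0,0.6],[0.0,0,-0.02,0,0.16,0,0.6],[0,0,0,0,0.184,0,0.6],[0,0,0,0,0.184,0,0.6]]' 
python3 -m handwheel '[[0,0,0,0,0.184,0,0.6],[0,0,0,0,0.184,0,0.6],[0,0,0,0,0.184,0,0.6],[0,0,0,0,0.184,0,0.6],[0,0,0,0,0.184,0,0.6],[0,0,0,0,0.184,0,0.6],[0,0,0,0,0.184,0,0.6],[0,0,0,0,0.03,0,0.6]]' 
python3 - <<'E'
from h import *
st();clusters()
plan([.607,.045,.15],-9.8)
E
```

```text
time: 54.45
tool_pos: [0.5992, 0.0772, 0.2859]
tcp_rot: [-1.533, 0.325, -0.355]
wrist_force: [-0.4, -0.6, 0.5]
width: 0.599
time: 55.45
tool_pos: [0.5991, 0.0778, 0.286]
tcp_rot: [-1.1, 1.324, -1.339]
wrist_force: [-0.2, -0.1, 0.0]
width: 0.604
t 55.45 p [0.5991 0.0778 0.286 ] w 0.604 F [-0.2 -0.1  0. ]
[[-0.173, 0.022, 0.985], [-0.985, 0.007, -0.173], [-0.01, -1.0, 0.02]] q [0.09 0.09 1.71 0.   1.32 0.26]
[229, 186, 9, 15, 84] z 124.0 [604.  28.] [21. 33.] 90
[247, 189, 12, 15, 135] z 124.0 [595. -23.] [26. 32.] 80
tool shift [0.0323 0.1358 0.0106]
turn about tool y -0.003
```

```bash
python3 -m handwheel '[[0.0323,0.03,0.012,-0.02,0,0,0.6],[0,0.045,0,0,0,0,0.6],[0,0.045,0,0,0,0,0.6],[0,0,0,0,0,0,0.6]]' 60
python3 - <<'E'
from h import *
st();plan([.607,.045,.086],-9.8)
c=cam('wrist');save(c,'w6')
E
```

```text
time: 56.0
tool_pos: [0.6026, 0.0445, 0.1608]
tcp_rot: [-1.123, 1.346, -1.324]
wrist_force: [-0.9, -0.1, -0.1]
width: 0.601
t 56.0 p [0.6026 0.0445 0.1608] w 0.601 F [-0.9 -0.1 -0.1]
[[-0.172, -0.008, 0.985], [-0.985, 0.009, -0.172], [-0.008, -1.0, -0.01]] q [0.03 0.19 1.83 0.01 1.13 0.2 ]
tool shift [-0.0006  0.0748  0.005 ]
turn about tool y -0.002
```

View pics/w6.png

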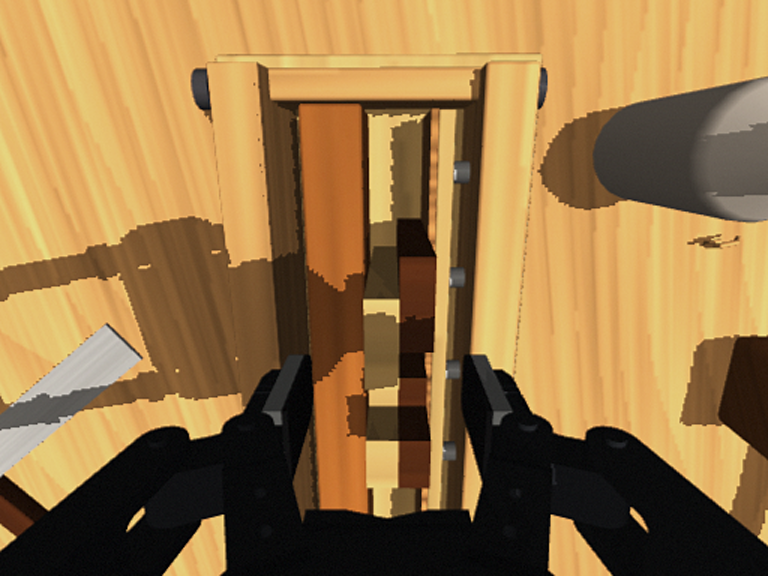

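The slipped blank is directly under, with the step visible at (400,280). I grip its overlap.

```bash
python3 -m handwheel '[[-0.0006,0.03,0.006,0.008,0,0,0.6],[0,0.03,0,0,0,0,0.6],[0,0.014,0,0,0,0,0.6],[0,0,0,0,0,0,0.6],[0,0,0,0,0,0,0.4],[0,0,0,0,0,0,0.2],[0,0,0,0,0,0,0.2],[0,0,0,0,0,0,0.2]]' 60
python3 - <<'E'
from h import *
st()
E
python3 -m handwheel '[[0,-0.01,0,0,0,0,0.2],[0,-0.03,0,0,0,0,0.2],[0,-0.04,0,0,0,0,0.2],[0,-0.045,0,0,0,0,0.2],[0,-0.035,0,0,0,0,0.2],[0,0,0,0,0,0,0.2]]' 60
python3 - <<'E'
from h import *
st();c=cam('side');save(c,'s22',(150,80,390,260),3)
boxes()
g=bp((421,-350),-2.2,(25,-25)); print(g)
plan([*g,.25],-92.2)
E
```

```text
time: 57.05
tool_pos: [0.6106, 0.0454, 0.0934]
tcp_rot: [-1.112, 1.338, -1.331]
wrist_force: [-10.0, 2.8, 8.7]
width: 0.342
t 57.05 p [0.6106 0.0454 0.0934] w 0.342 F [-10.    2.8   8.7]
[[-0.174, 0.004, 0.985], [-0.985, 0.009, -0.174], [-0.01, -1.0, 0.003]] q [0.03 0.26 1.87 0.01 1.   0.2 ]
time: 57.8
tool_pos: [0.6144, 0.0435, 0.2575]
tcp_rot: [-1.1, 1.327, -1.338]
wrist_force: [0.8, 0.2, -0.4]
width: 0.341
t 57.8 p [0.6144 0.0435 0.2575] w 0.341 F [ 0.8  0.2 -0.4]
[[-0.174, 0.02, 0.985], [-0.985, 0.008, -0.174], [-0.012, -1.0, 0.018]] q [0.03 0.12 1.72 0.01 1.28 0.2 ]
wedgebox c [593. 320.] [129. 141.] 5.6 n 652
tray c [457. 329.] [266. 185.] 5.0 n 980
scrap c [ 421. -350.] [152. 200.] 87.5 n 991
[ 0.44502188 -0.37594127]
tool shift [ 0.442  -0.0032 -0.091 ]
turn about tool y 1.434
```

View pics/s22.png

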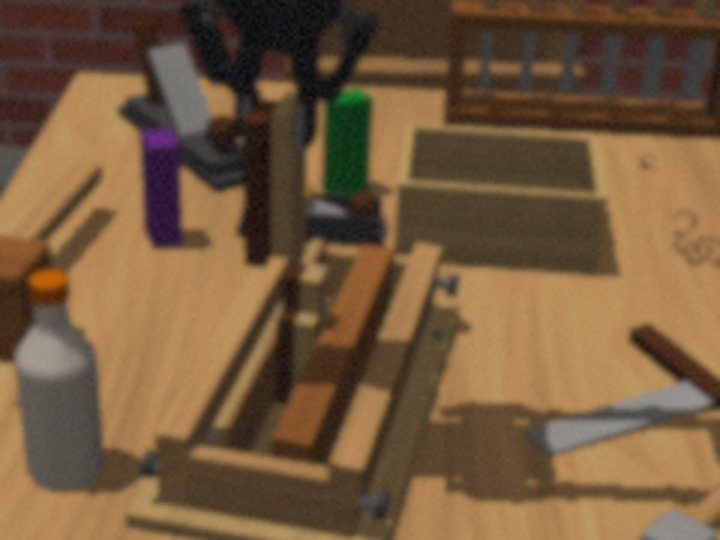

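```bash
python3 -m handwheel '[[0.05,0,-0.0114,0,0,0,0.2],[0.056,0,-0.0114,0,0,0,0.2],[0.056,0,-0.0114,0,0,0,0.2],[0.056,0,-0.0114,0,0,0,0.2],[0.056,0,-0.0114,0,0,0,0.2],[0.056,0,-0.0114,0,0,0,0.2],[0.056,0,-0.0114,0,0,0,0.2],[0.056,0,-0.0114,0,0.05,0,0.2]]' 60
python3 -m handwheel '[[0,0,0,0,0.18,0,0.2],[0,0,0,0,0.18,0,0.2],[0,0,0,0,0.18,0,0.2],[0,0,0,0,0.18,0,0.2],[0,0,0,0,0.18,0,0.2],[0,0,0,0,0.18,0,0.2],[0,0,0,0,0.18,0,0.2],[0,0,0,0,0.124,0,0.2]]' 60
python3 - <<'E'
from h import *
st();boxes()
g=bp((421,-350),-2.2,(22,-25)); print(g)
plan([*g,.25],-92.2)
E
```

```text
time: 58.9
tool_pos: [0.4428, -0.3767, 0.2439]
tcp_rot: [-1.081, 1.375, -1.367]
wrist_force: [0.7, 1.0, -1.7]
width: 0.348
time: 59.9
tool_pos: [0.4436, -0.3749, 0.2437]
tcp_rot: [-0.053, -2.215, 2.19]
wrist_force: [0.1, 0.1, -0.5]
width: 0.344
t 59.9 p [ 0.4436 -0.3749  0.2437] w 0.344 F [ 0.1  0.1 -0.5]
[[-0.999, 0.006, -0.042], [0.043, 0.011, -0.999], [-0.005, -1.0, -0.011]] q [-0.75  0.08  1.79  0.01  1.27  0.86]
wedgebox c [593. 323.] [129. 149.] 5.5 n 662
tray c [458. 329.] [266. 185.] 5.3 n 990
scrap c [ 421. -349.] [150. 201.] 87.4 n 645
[ 0.44202409 -0.3758261 ]
tool shift [ 0.0015 -0.0063  0.0008]
turn about tool y -0.007
```

```bash
python3 -m handwheel '[[0,0,0,0,0,0.15,0.2],[0,0,0,0,0,0.16,0.2],[0,0,0,0,0,0.16,0.2],[0,0,0,0,0,0.14,0.2],[0,0,0,0,0,0,0.2]]' 60
python3 - <<'E'
from h import *
st();c=cam('side');save(c,'s23')
g=bp((421,-350),-2.2,(22,-25))
plan([*g,.1])
E
```

```text
time: 60.58
tool_pos: [0.4415, -0.3741, 0.2418]
tcp_rot: [0.64, 1.886, -1.884]
wrist_force: [-1.0, 0.0, -1.2]
width: 0.344
t 60.58 p [ 0.4415 -0.3741  0.2418] w 0.344 F [-1.   0.  -1.2]
[[-0.816, 0.576, -0.04], [0.041, -0.012, -0.999], [-0.576, -0.817, -0.014]] q [-1.05 -0.15  2.14  0.67  0.92  0.21]
tool shift [0.0835 0.117  0.0025]
```

View pics/s23.png

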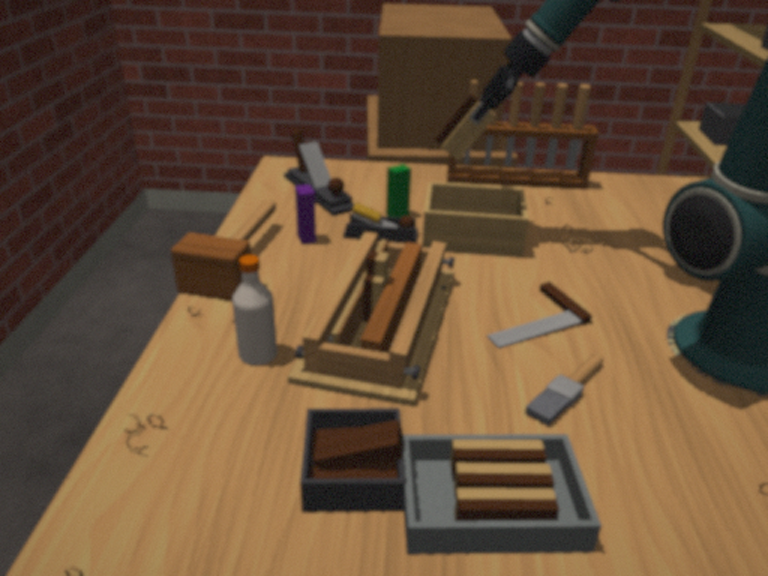

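```bash
python3 - <<'E'
from h import *
g=bp((421,-350),-2.2,(5,-25)); print(g)
plan([*g,.1])
E
```

```text
[ 0.42503662 -0.37517351]
tool shift [0.0973 0.1072 0.0025]
```

```bash
python3 -m handwheel '[[0.027,0.022,0,0,0,0,0.2],[0.025,0.03,0.001,0,0,0,0.2],[0.023,0.028,0.001,0,0,0,0.2],[0.015,0.018,0,0,0,0,0.2],[0.007,0.009,0,0,0,0,0.2],[0,0,0,0,0,0,0.2]]' 60
python3 - <<'E'
from h import *
st();c=cam('side');save(c,'s24',(240,60,400,200),4.5)
c=cam('top');save(c,'t6',(300,180,440,340),4)
E
```

```text
time: 61.38
tool_pos: [0.4283, -0.3758, 0.1025]
tcp_rot: [0.638, 1.879, -1.883]
wrist_force: [-0.5, 1.1, -0.8]
width: 0.346
t 61.38 p [ 0.4283 -0.3758  0.1025] w 0.346 F [-0.5  1.1 -0.8]
[[-0.814, 0.579, -0.037], [0.035, -0.013, -0.999], [-0.579, -0.815, -0.009]] q [-1.08  0.02  2.27  0.88  0.71 -0.11]
```

View pics/s24.png

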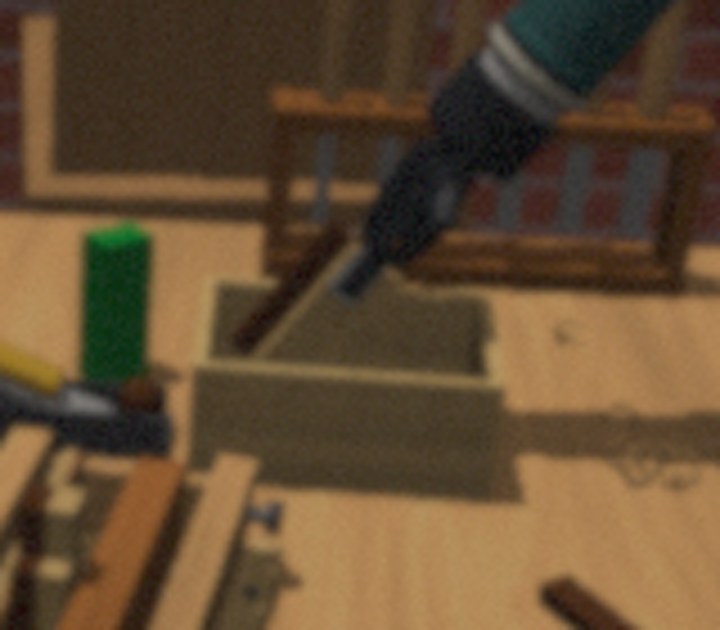

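View pics/t6.png

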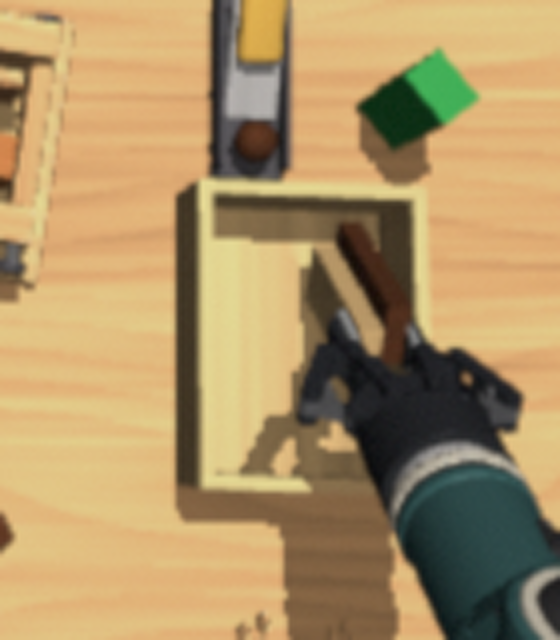

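Both views show the slipped blank inside the scrap box, its foot near the far wall ((340,240) in the top crop). I release it.

```bash
python3 -m handwheel '[[0,0,0,0,0,0,0.5],[0,0,0,0,0,0,0.5],[0,-0.01,0,0,0,0,0.5],[-0.01,-0.03,0,0,0,0,0.5],[-0.02,-0.03,0,0,0,0,0.55],[-0.03,-0.05,0,0,0,0,0.6],[-0.03,-0.02,0,0,0,-0.1,0.6]]' 
python3 - <<'E'
from h import *
st();c=cam('top');save(c,'t7',(300,180,440,340),4);boxes()
E
```

```text
time: 62.35
tool_pos: [0.4174, -0.3781, 0.2716]
tcp_rot: [0.559, 1.942, -1.952]
wrist_force: [1.3, -0.6, -0.8]
width: 0.603
t 62.35 p [ 0.4174 -0.3781  0.2716] w 0.603 F [ 1.3 -0.6 -0.8]
[[-0.868, 0.494, -0.043], [0.041, -0.016, -0.999], [-0.494, -0.869, -0.007]] q [-1.04 -0.18  2.07  0.51  1.02  0.35]
wedgebox c [593. 313.] [129. 127.] 5.3 n 454
tray c [456. 350.] [266. 142.] 5.7 n 920
scrap c [ 421. -350.] [152. 200.] 87.8 n 875
```

View pics/t7.png

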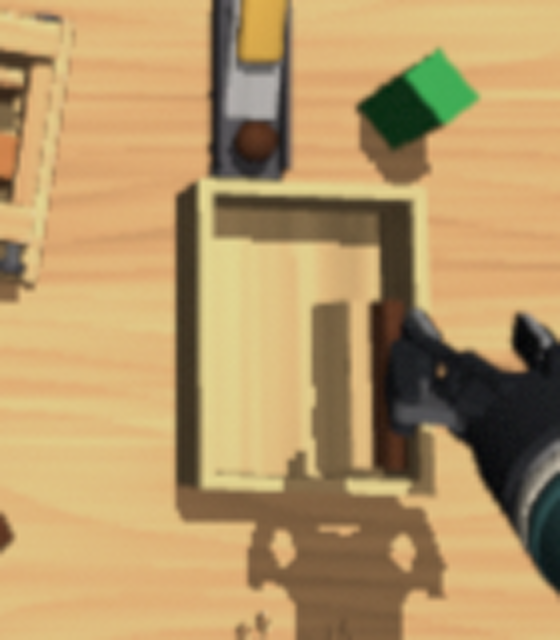

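The slipped blank lies in the scrap box at (390,390). Last is the chipped one, gripped on its remaining 26 mm top at (595,-23).

```bash
python3 -m handwheel '[[0,0,-0.04,0,0,-0.17,0.6],[0,0,-0.05,0,0,-0.17,0.6],[-0.02,0,-0.055,0,0,-0.16,0.6],[-0.04,0,-0.055,0,0,0,0.6],[-0.04,0,-0.055,0,0,0,0.6],[-0.03,0,-0.055,0,0,0,0.6],[-0.02,0,-0.045,0,-0.1,0,0.6],[0,0,0,0,-0.18,0,0.6]]' 
python3 -m handwheel '[[0,0,0,0,-0.18,0,0.6],[0,0,0,0,-0.18,0,0.6],[0,0,0,0,-0.18,0,0.6],[0,0,0,0,-0.18,0,0.6],[0,0,0,0,-0.18,0,0.6],[0,0,0,0,-0.18,0,0.6],[0,0,0,0,-0.07,0,0.6],[0,0,0,0,0,0,0.6]]' 
python3 - <<'E'
from h import *
st();clusters(.085)
plan([.595,-.023,.15],-9.8)
E
```

```text
time: 63.45
tool_pos: [0.5765, -0.0338, 0.2777]
tcp_rot: [-0.242, 2.086, -2.072]
wrist_force: [0.1, -0.8, -0.4]
width: 0.594
time: 64.45
tool_pos: [0.5753, -0.0373, 0.2778]
tcp_rot: [-1.098, 1.332, -1.341]
wrist_force: [0.1, 0.1, -0.9]
width: 0.599
t 64.45 p [ 0.5753 -0.0373  0.2778] w 0.599 F [ 0.1  0.1 -0.9]
[[-0.179, 0.018, 0.984], [-0.984, 0.008, -0.179], [-0.011, -1.0, 0.017]] q [-0.11  0.04  1.77  0.01  1.31  0.06]
[241, 191, 13, 14, 98] z 96.0 [597. -10.] [33. 31.] 80
tool shift [-0.0161  0.1283  0.0146]
turn about tool y -0.01
```

```bash
python3 -m handwheel '[[-0.016,0.03,0.0165,-0.018,-0.01,0,0.6],[0,0.045,0,0,0,0,0.6],[0,0.045,0,0,0,0,0.6],[0,0,0,0,0,0,0.6]]' 60
python3 - <<'E'
from h import *
st();plan([.595,-.023,.086],-9.8)
c=cam('wrist');save(c,'w7')
E
```

```text
time: 65.0
tool_pos: [0.5918, -0.0227, 0.1538]
tcp_rot: [-1.123, 1.346, -1.32]
wrist_force: [0.8, -0.3, 0.0]
width: 0.604
t 65.0 p [ 0.5918 -0.0227  0.1538] w 0.604 F [ 0.8 -0.3  0. ]
[[-0.169, -0.009, 0.986], [-0.986, 0.012, -0.169], [-0.01, -1.0, -0.01]] q [-0.09  0.17  1.86  0.01  1.12  0.08]
tool shift [0.0005 0.0678 0.004 ]
turn about tool y 0.001
```

View pics/w7.png

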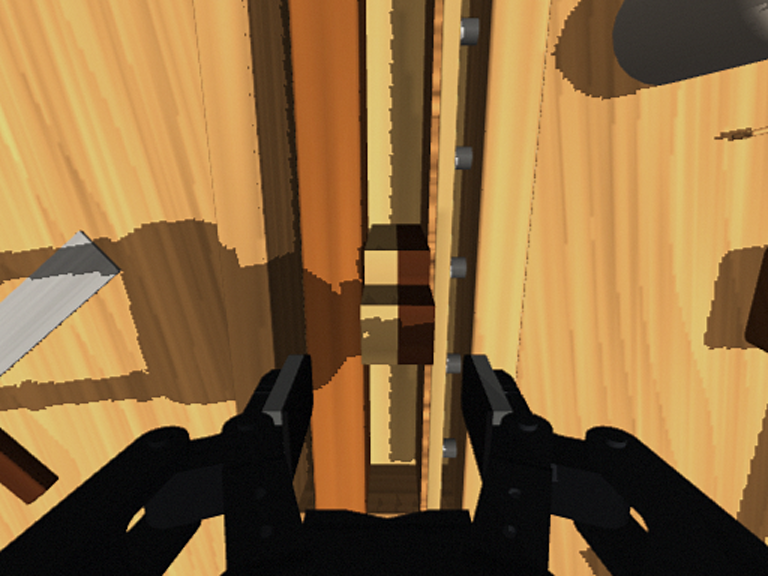

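The chipped blank (break at (395,265), top at (398,330)) is alone in the slot, as expected. I grip it.

```bash
python3 -m handwheel '[[0.0005,0.03,0.005,0.008,0,0,0.6],[0,0.025,0,0,0,0,0.6],[0,0.013,0,0,0,0,0.6],[0,0,0,0,0,0,0.6],[0,0,0,0,0,0,0.4],[0,0,0,0,0,0,0.2],[0,0,0,0,0,0,0.2],[0,0,0,0,0,0,0.2]]' 60
python3 - <<'E'
from h import *
st()
E
python3 -m handwheel '[[0,-0.01,0,0,0,0,0.2],[0,-0.03,0,0,0,0,0.2],[0,-0.04,0,0,0,0,0.2],[0,-0.045,0,0,0,0,0.2],[0,-0.035,0,0,0,0,0.2],[0,0,0,0,0,0,0.2]]' 60
python3 - <<'E'
from h import *
st();c=cam('side');save(c,'s25',(150,80,390,260),3)
boxes()
g=bp((421,-350),-2.2,(5,22)); print(g)
plan([*g,.25],-92.2)
E
```

```text
time: 66.05
tool_pos: [0.5985, -0.0231, 0.0922]
tcp_rot: [-1.114, 1.335, -1.326]
wrist_force: [-10.5, 1.1, 8.8]
width: 0.344
t 66.05 p [ 0.5985 -0.0231  0.0922] w 0.344 F [-10.5   1.1   8.8]
[[-0.168, 0.004, 0.986], [-0.986, 0.01, -0.168], [-0.011, -1.0, 0.002]] q [-0.09  0.24  1.9   0.01  0.99  0.08]
time: 66.8
tool_pos: [0.6024, -0.0254, 0.2563]
tcp_rot: [-1.103, 1.323, -1.333]
wrist_force: [-0.0, 0.5, -1.2]
width: 0.344
t 66.8 p [ 0.6024 -0.0254  0.2563] w 0.344 F [-0.   0.5 -1.2]
[[-0.168, 0.019, 0.986], [-0.986, 0.009, -0.168], [-0.012, -1.0, 0.018]] q [-0.09  0.1   1.75  0.01  1.27  0.08]
wedgebox c [588. 321.] [141. 145.] 4.3 n 501
tray c [457. 336.] [265. 171.] 5.4 n 954
scrap c [ 421. -350.] [152. 200.] 87.8 n 991
[ 0.42684085 -0.32820815]
tool shift [ 0.3278 -0.0037 -0.1193]
turn about tool y 1.44
```

View pics/s25.png

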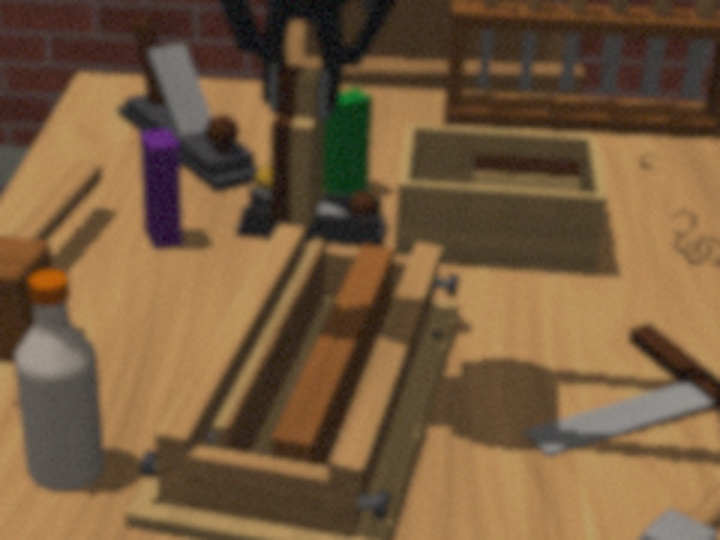

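The chipped blank is held (notch visible at (290,90)) and the press slot is empty.

```bash
python3 -m handwheel '[[0.05,0,-0.018,0,0,0,0.2],[0.056,0,-0.02,0,0,0,0.2],[0.056,0,-0.02,0,0,0,0.2],[0.056,0,-0.02,0,0,0,0.2],[0.056,0,-0.02,0,0,0,0.2],[0.054,0,-0.02,0,0.1,0,0.2],[0,0,0,0,0.18,0,0.2],[0,0,0,0,0.18,0,0.2]]' 60
python3 -m handwheel '[[0,0,0,0,0.18,0,0.2],[0,0,0,0,0.18,0,0.2],[0,0,0,0,0.18,0,0.2],[0,0,0,0,0.18,0,0.2],[0,0,0,0,0.18,0,0.2],[0,0,0,0,0.08,0.1,0.2],[0,0,0,0,0,0.17,0.2],[0,0,0,0,0,0.17,0.2]]' 60
python3 -m handwheel '[[0,0,0,0,0,0.17,0.2],[0,0,0,0,0,0,0.2]]' 60
python3 - <<'E'
from h import *
st();c=cam('top');save(c,'t8',(270,150,440,340),3.1)
g=bp((421,-350),-2.2,(5,20))
plan([*g,.1])
E
```

```text
time: 67.9
tool_pos: [0.4262, -0.3287, 0.2433]
tcp_rot: [-0.825, 1.666, -1.65]
wrist_force: [0.2, 0.3, -1.7]
width: 0.343
time: 68.9
tool_pos: [0.4277, -0.3278, 0.2442]
tcp_rot: [0.497, 1.992, -1.979]
wrist_force: [1.1, 0.3, -1.6]
width: 0.345
time: 69.15
tool_pos: [0.4241, -0.3262, 0.2402]
tcp_rot: [0.643, 1.895, -1.879]
wrist_force: [-0.6, 0.7, -1.1]
width: 0.339
t 69.15 p [ 0.4241 -0.3262  0.2402] w 0.339 F [-0.6  0.7 -1.1]
[[-0.817, 0.575, -0.042], [0.047, -0.006, -0.999], [-0.575, -0.818, -0.022]] q [-1.03 -0.25  2.22  0.66  0.93  0.25]
tool shift [0.0811 0.1172 0.0053]
```

View pics/t8.png

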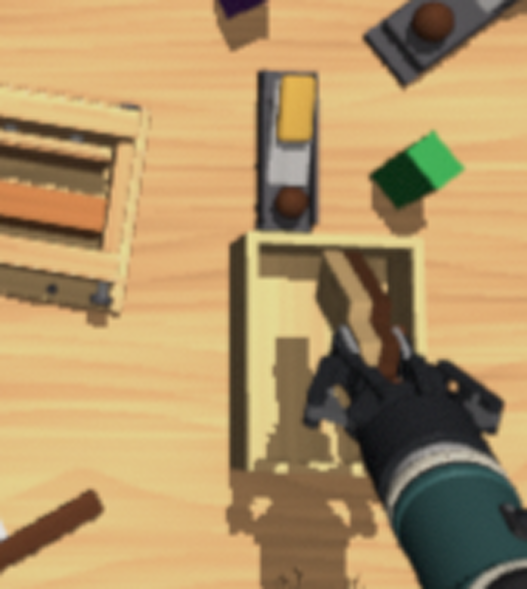

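The blank hangs over the box's inside (the height shifts it right in this view), and the plane is untouched. I lower and release.

```bash
python3 -m handwheel '[[0.022,0.03,0.001,0,0,0,0.2],[0.022,0.032,0.002,0,0,0,0.2],[0.02,0.03,0.002,0,0,0,0.2],[0.012,0.018,0,0,0,0,0.2],[0.005,0.007,0,0,0,0,0.2],[0,0,0,0,0,0,0.2]]' 60
python3 - <<'E'
from h import *
st();c=cam('top');save(c,'t9',(300,180,440,340),3.7)
E
```

```text
time: 69.95
tool_pos: [0.4307, -0.3317, 0.1036]
tcp_rot: [0.639, 1.884, -1.879]
wrist_force: [-0.2, -0.3, -1.0]
width: 0.345
t 69.95 p [ 0.4307 -0.3317  0.1036] w 0.345 F [-0.2 -0.3 -1. ]
[[-0.814, 0.579, -0.036], [0.038, -0.009, -0.999], [-0.579, -0.815, -0.015]] q [-1.02 -0.05  2.34  0.88  0.69 -0.07]
```

View pics/t9.png

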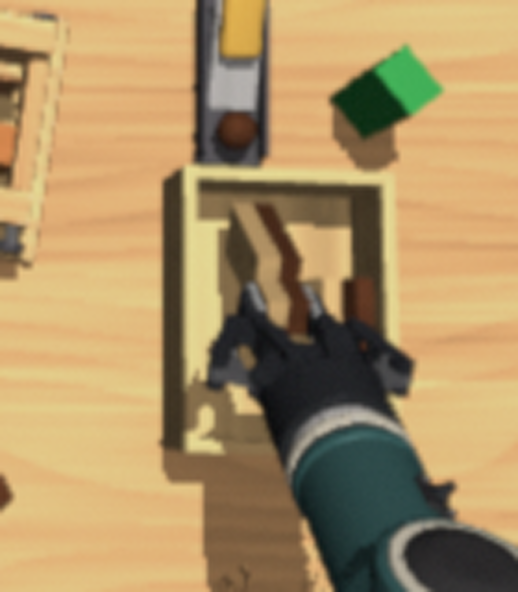

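The chipped blank is inside the box at (270,260) and clear of the slipped one at (360,300). I release it and withdraw.

```bash
python3 -m handwheel '[[0,0,0,0,0,0,0.5],[0,0,0,0,0,0,0.5],[0,-0.01,0,0,0,0,0.5],[-0.01,-0.03,0,0,0,0,0.5],[-0.02,-0.03,0,0,0,0,0.55],[-0.03,-0.05,0,0,0,0,0.6],[-0.03,-0.02,0,0,0,-0.1,0.6],[0,0,-0.04,0,0,-0.15,0.6]]' 
python3 -m handwheel '[[0.02,-0.02,-0.05,0,0,-0.15,0.6],[0.02,0,-0.05,0,0,-0.1,0.6],[0.02,0,-0.05,0,0,0,0.6],[0,0,-0.05,0,0,0,0.6],[0,0,-0.05,0,0,0,0.6],[0,0,0,0,0,0,0.6]]' 
python3 - <<'E'
from h import *
st();c=cam('top');save(c,'t10')
P=cloud(c)*1000
c=cam('side');save(c,'s26')
for n,(x0,x1,y0,y1) in {'scrap':(335,505,-415,-285),'wbox':(525,660,250,380)}.items():
    m=(P[...,0]>x0)&(P[...,0]<x1)&(P[...,1]>y0)&(P[...,1]<y1); print(n,np.round(np.nanpercentile(P[m][:,2],[50,95,99,100])))
E
```

```text
time: 71.0
tool_pos: [0.4238, -0.2975, 0.2763]
tcp_rot: [0.429, 2.034, -2.039]
wrist_force: [1.0, 0.7, -0.3]
width: 0.601
time: 71.75
tool_pos: [0.3672, -0.0388, 0.2795]
tcp_rot: [0.167, 2.187, -2.161]
wrist_force: [-0.6, -0.1, -1.6]
width: 0.599
t 71.75 p [ 0.3672 -0.0388  0.2795] w 0.599 F [-0.6 -0.1 -1.6]
[[-0.992, 0.121, -0.032], [0.033, 0.01, -0.999], [-0.12, -0.993, -0.014]] q [-0.21 -0.47  2.19  0.04  1.31  1.39]
scrap [28. 65. 83. 90.]
wbox [38. 70. 75. 79.]
```

View pics/t10.png

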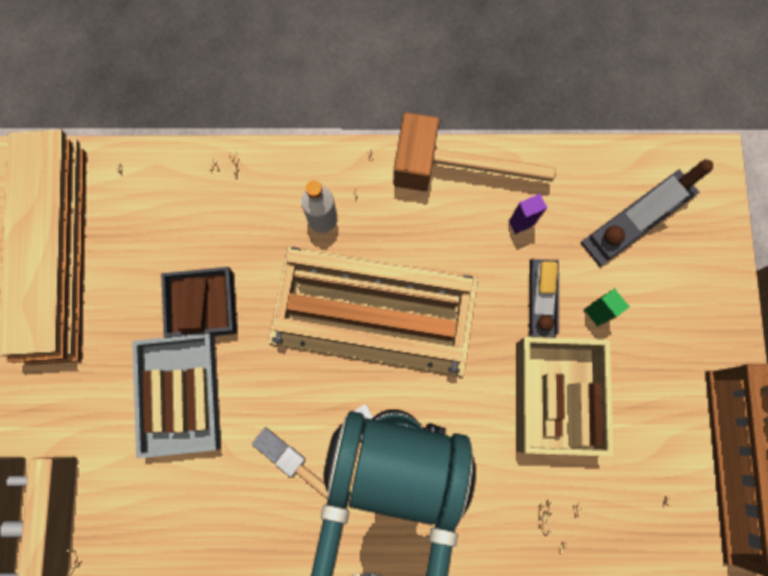

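View pics/s26.png

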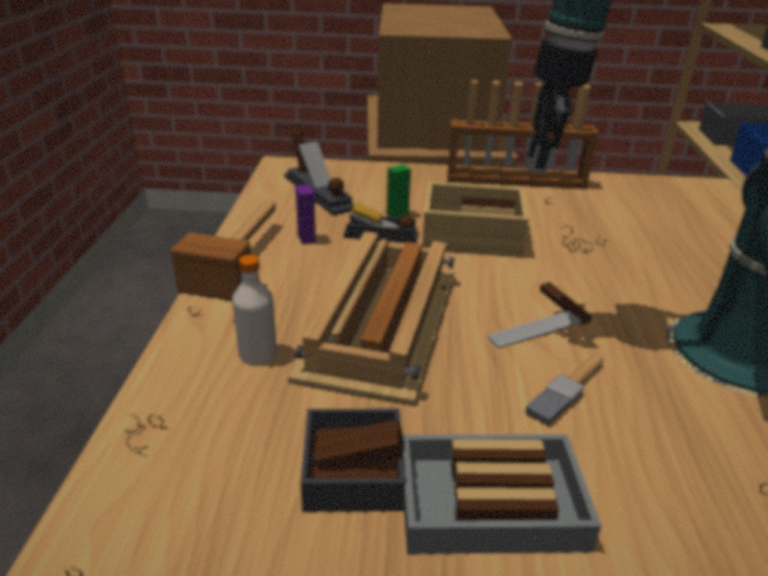

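```bash
python3 - <<'E'
from h import *
c=cam('top');P=cloud(c)*1000;save(c,'t11',(100,170,170,235),8)
np.set_printoptions(linewidth=200)
print(np.nan_to_num(P[178:228:3,106:158:3,2]).round().astype(int))
print(P[178:228:6,132,0].round(),P[200,106:158:3,1].round())
E
```

```text
[[-1  0 -3 -1  0  2 -3 -1  1 -4  2 -4 -3 -2 52 48 -3  2]
 [-1  0 -1 -2 57 54 51 51 48 50 48 43 45 41 41 51 30  1]
 [-1 47 48 43 39 39 32 29 29 19 20 22 23 19 26 50 30 -2]
 [-3 49 30 21 31 28 45 43 43 42 46 25 23 23 24 46 36  1]
 [-3 46 30 21 21 25 47 48 50 51 50 23 23 20 22 53 30  0]
 [-1 52 28 23 29 28 50 49 50 49 48 30 26 26 25 51 39  1]
 [ 0 50 24 27 23 29 54 56 56 55 54 26 27 28 26 53 45  1]
 [ 2 47 33 27 26 25 56 56 57 56 53 27 28 25 26 16 41 -3]
 [-1 52 34 28 26 63 62 62 56 62 52 27 27 30 27 21 45  4]
 [-5 52 34 23 32 62 65 64 65 63 52 32 29 27 27 24 43  4]
 [ 5 46 35 31 28 69 65 69 65 66 49 31 28 27 28 24 47  9]
 [-1 52 36 32 30 70 68 67 69 69 55 32 30 25 28 25 47 11]
 [ 2 51 37 31 29 71 72 69 72 74 49 34 30 30 32 34 52 10]
 [-1 51 35 30 33 75 76 73 76 77 47 29 34 31 26 31 50 13]
 [-5  0 38 30 29 63 68 67 66 67 49 49 51 43 48 46 44 15]
 [-6 50 52 52 51 50 48 44 44 44 46 48 22 16 14  2  1 -2]
 [44 42 48 43 42 44 41 46 40 31 28 47 16 -2  1 -1  0  0]]
[675. 651. 628. 610. 591. 574. 557. 541. 530.] [398. 372. 370. 365. 356. 337. 329. 320. 312. 305. 297. 295. 288. 280. 271. 263. 250. 251.]
```

View pics/t11.png

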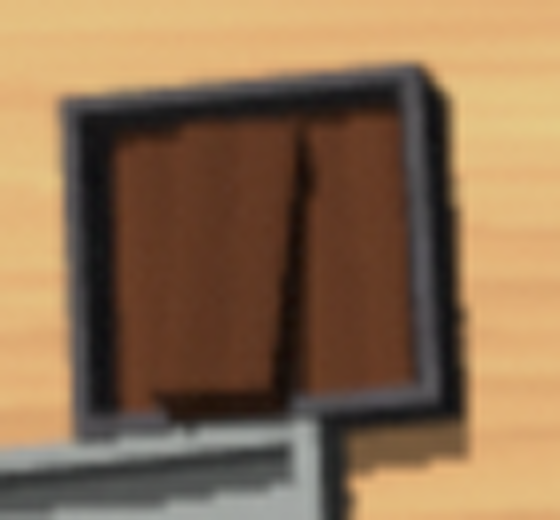

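The third wedge's head rests on the near rim (top 76 mm, centre about at rim height). I'll push it in fully, as I did with the other two.

```bash
python3 - <<'E'
from h import *
c=cam('top');P=cloud(c)*1000;q=P[165:240,95:170].reshape(-1,3)
for lo,hi in[(40,47),(66,72),(72,85)]:
    m=(q[:,2]>lo)&(q[:,2]<hi)&(q[:,1]>300)&(q[:,1]<350)&(q[:,0]>535); p=q[m]; print(lo,m.sum(),np.percentile(p,[2,50,98],axis=0).round().tolist())
# rim near & far on the -y side
m=(abs(q[:,2]-50)<5)&(q[:,1]<300)&(q[:,1]>250); print(np.percentile(q[m],[1,99],axis=0).round())
plan([.505,.325,.2],95.5)
E
```

```text
40 86 [[536.0, 302.0, 41.0], [636.0, 320.0, 45.0], [654.0, 341.0, 47.0]]
66 80 [[541.0, 301.0, 66.0], [562.0, 317.0, 69.0], [578.0, 335.0, 72.0]]
72 74 [[541.0, 301.0, 72.0], [548.0, 320.0, 74.0], [563.0, 335.0, 78.0]]
[[495. 251.  45.]
 [661. 300.  54.]]
tool shift [-0.112   0.0978 -0.3717]
turn about tool y -3.277
```

```bash
python3 -m handwheel '[[-0.02,0,-0.055,0,0,-0.12,0],[-0.02,0,-0.055,0,0,0,0],[-0.02,0,-0.055,0,0,0,0],[-0.02,0,-0.055,0,0,0,0],[-0.02,0,-0.055,0,0,0,0],[-0.02,0,-0.055,0,-0.05,0,0],[-0.02,0,-0.03,0,0,0,0],[0,0,0,0,0,0,0]]' 60
python3 - <<'E'
from h import *
st();plan([.512,.319,.062],-84.5)
E
```

```text
time: 72.95
tool_pos: [0.5217, 0.3137, 0.2845]
tcp_rot: [-0.014, 2.232, -2.202]
wrist_force: [-1.0, -0.9, -0.1]
width: -0.003
t 72.95 p [0.5217 0.3137 0.2845] w -0.003 F [-1.  -0.9 -0.1]
[[-1.0, -0.002, 0.011], [-0.011, 0.013, -1.0], [0.002, -1.0, -0.013]] q [0.49 0.11 1.69 0.01 1.34 2.05]
tool shift [ 0.0092  0.2226 -0.0025]
turn about tool y -0.085
```

```bash
python3 -m handwheel '[[0.009,0.04,-0.003,0,-0.085,0,0],[0,0.05,0,0,0,0,0],[0,0.05,0,0,0,0,0],[0,0.04,0,0,0,0,0],[0,0.03,0,0,0,0,0],[0,0.012,0,0,0,0,0],[0,0,0,0,0,0,0]]' 60
python3 - <<'E'
from h import *
st();c=cam('side');save(c,'s27',(180,220,420,384),3)
E
```

```text
time: 73.82
tool_pos: [0.5104, 0.3182, 0.0635]
tcp_rot: [-0.105, 2.188, -2.159]
wrist_force: [-1.0, 0.5, 0.6]
width: -0.003
t 73.83 p [0.5104 0.3182 0.0635] w -0.003 F [-1.   0.5  0.6]
[[-0.995, -0.002, 0.095], [-0.095, 0.013, -0.995], [0.001, -1.0, -0.013]] q [0.51 0.28 1.92 0.02 0.94 1.98]
```

View pics/s27.png

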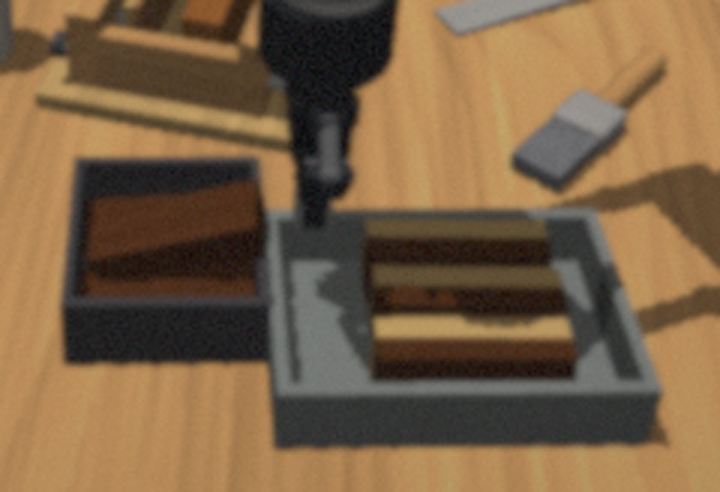

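```bash
python3 -m handwheel '[[-0.008,0,0,0,0,0,0],[-0.006,0,0,0,0,0,0],[-0.005,0,0,0,0,0,0],[-0.004,0,0,0,0,0,0],[0,0,0,0,0,0,0]]' 60
python3 - <<'E'
from h import *
st();c=cam('side');save(c,'s28',(180,220,420,384),3)
E
```

```text
time: 74.5
tool_pos: [0.5335, 0.3222, 0.0639]
tcp_rot: [-0.106, 2.187, -2.156]
wrist_force: [-0.0, 0.4, 1.1]
width: 0.001
t 74.5 p [0.5335 0.3222 0.0639] w 0.001 F [-0.   0.4  1.1]
[[-0.995, -0.001, 0.097], [-0.097, 0.014, -0.995], [-0.001, -1.0, -0.014]] q [0.5  0.31 1.87 0.02 0.95 1.96]
```

View pics/s28.png

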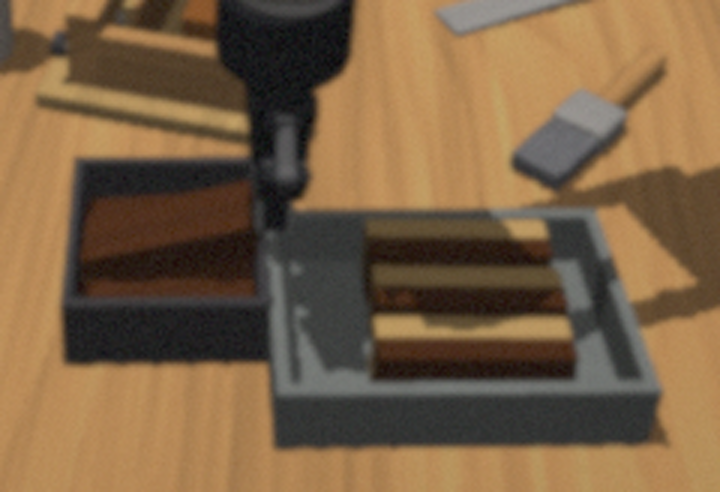

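```bash
python3 -m handwheel '[[-0.004,0,0,0,0,0,0],[-0.004,0,0,0,0,0,0],[0,0,0,0,0,0,0]]' 60
python3 - <<'E'
from h import *
st();c=cam('side');save(c,'s29',(180,220,420,384),3)
E
```

```text
time: 74.92
tool_pos: [0.5393, 0.3222, 0.0629]
tcp_rot: [-0.11, 2.187, -2.16]
wrist_force: [-5.0, -1.0, -0.3]
width: -0.004
t 74.92 p [0.5393 0.3222 0.0629] w -0.004 F [-5.  -1.  -0.3]
[[-0.995, -0.005, 0.097], [-0.097, 0.012, -0.995], [0.004, -1.0, -0.013]] q [0.49 0.33 1.86 0.02 0.96 1.96]
```

View pics/s29.png

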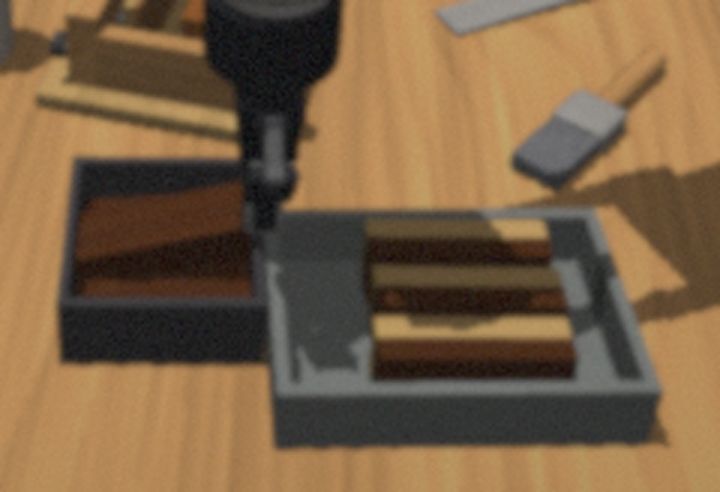

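The foot is now at the far wall (5 N contact). I back off and check.

```bash
python3 -m handwheel '[[0.02,-0.02,0,0,0,0,0],[0.02,-0.05,0,0,0,0,0],[0,-0.05,0.04,0,0,0,0],[0,-0.05,0.05,0,0,0,0],[0,-0.02,0.055,0,0,0,0],[0.02,0,0.055,0,0,0,0],[0.02,0,0.055,0,0,0,0.3],[0,0,0,0,0,0,0.3]]' 60
python3 - <<'E'
from h import *
c=cam('top');P=cloud(c)*1000;save(c,'t12')
np.set_printoptions(linewidth=200)
print(np.nan_to_num(P[178:228:3,106:158:3,2]).round().astype(int))
c=cam('side');save(c,'s30',(180,220,420,384),3)
E
```

```text
time: 75.97
tool_pos: [0.4856, 0.0622, 0.2439]
tcp_rot: [-0.098, 2.187, -2.159]
wrist_force: [0.4, -0.4, 0.1]
width: 0.301
[[  0   0   2  -2  -2   0   3  -1  -5  -2   1  -3  52  47  52  49   2  -2]
 [ -3  48  45  52  45  51  46  52  43  49  44  41  42  38  34  53  23 623]
 [  1  53  35  31  29  29  45  44  49  44  43  25  25  26  22  50  25 627]
 [  0  44  25  24  24  24  44  40  46  47  42  22  25  19  22  53  33 631]
 [ -1  48  28  26  23  23  44  40  44  42  49  25  25  25  26  49 615 633]
 [ -1  51  28  26  26  27  49  45  49  48  48  26  27  23  23  52 617 636]
 [ -1  51  23  27  28  27  50  45  57  50  47  29  29  24  27  51 622 635]
 [ -2  49  30  24  24  27  45  52  49  51  50  25  26  29  27  13 630 635]
 [ -4  52  29  27  31  27  49  53  53  47  50  26  27  29  25  19 622 637]
 [ -4  53  27  26  30  26  51  48  52  55  53  25  25  33  27  23 623 635]
 [  0  51  34  30  30  28  49  53  57  51  57  30  29  31  35  22 622 634]
 [ -6  52  27  29  26  27  56  53  60  54  58  29  27  29  28  27 619 633]
 [  0  50  34  31  32  33  57  56  55  55  59  31  29  34  31  30 617 630]
 [ -4  53  34  25  32  29  59  55  61  54  56  28  31  29  32  29 611 629]
 [  2  52  36  32  34  27  45  53  48  50  49  47  47  48  48  48  43 625]
 [ -2  50  45   0  44  44  39  37  47  45  45  43   9  12   1   1  -2 615]
 [ 42  42  44  45  48  44  47  45  38  32  25  44  15  -3  -3   0  -2  -3]]
```

View pics/t12.png

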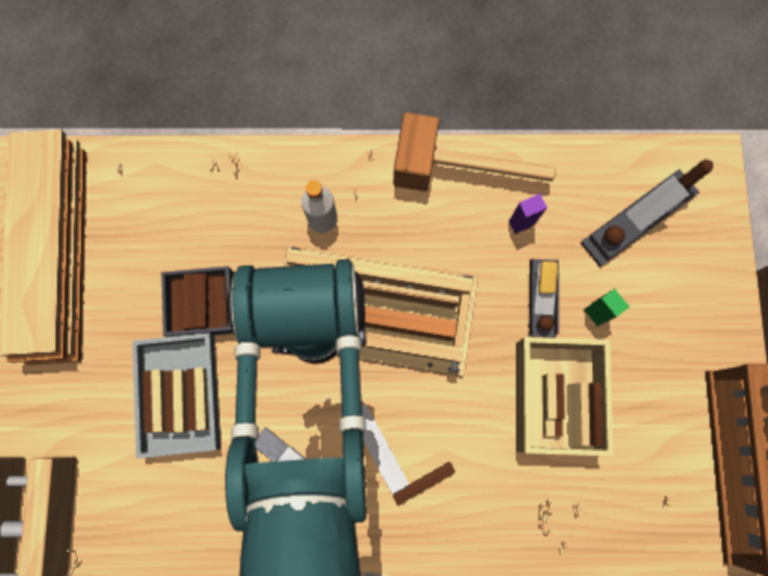

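View pics/s30.png

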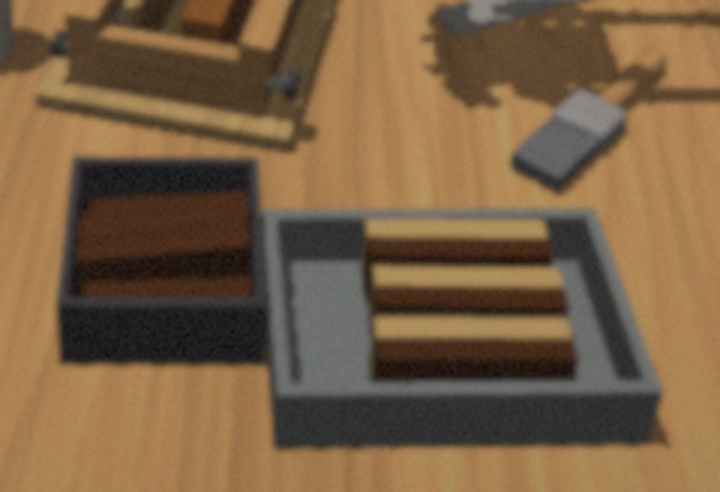

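The third wedge now lies flat inside, its top between 43 and 58 mm. The press is empty, three blanks are in the tray and two in the scrap box. The plane and bottle stand where they were, and the arm is clear.

```bash
python3 - <<'E'
from h import *
st();print(workorder.finish_job())
E
```

```text
t 76.08 p [0.4864 0.0651 0.244 ] w 0.303 F [-0.1 -0.6 -1.1]
[[-0.995, 0.001, 0.095], [-0.095, 0.015, -0.995], [-0.003, -1.0, -0.014]] q [ 0.07 -0.1   1.97  0.02  1.27  1.54]
the job is handed in; nothing more can be done
None
```

The press is unloaded and the job was handed in at 76 s of the 210 s allowed. No verdict was reported.

- **Wedges:** I drew all three out before lifting any blank. They lie in the dark steel box. Each first came to rest with its head on the near rim, so I pushed each one in with closed fingers. The third lies on top of the other two; its upper face was last measured at 43–58 mm against a 50 mm rim, which puts its centre at about 40 mm.
- **Sound blanks:** all three lie flat, side by side, in the grey tray.
- **Spoilt blanks:** the slipped one and the chipped one both lie in the plywood scrap box.
- **Plane and bottle:** the last pictures show the hand plane unmoved and the glue bottle upright.
- **Disturbances:** the wedge box was knocked about 2 cm during the run and now stands next to the tray's far end; the wedges stayed in it. My last push on the third wedge also moved the box slightly. I saw no sign of the grip slackening.
- **Failed check:** after that knock, the automatic outlines of the tray and wedge box ran together, so I checked those two by eye in the side and top views instead.

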